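Unpack the field loggers for calibration

TASK

Lever the snapped-down lid of the logger case up at its notch with the opener until it springs ajar, without taking hold of the lid while it is still snapped down. Then lift the lid off and lay it right way up flat on the orange mat, lay the opener flat on the mat beside it, and set every logger out of the case onto the tray, display up, one squarely inside each outlined place. Leave the spray bottle, beaker and pen box where they stand.

Things in the scene. Friction and masses are not known exactly. Their poses are not given: they have to be found in the camera images.
- case: Grey plastic logger case, fixed to the bench, 104 (x) x 188 (y) x 80 mm high, walls 6 mm (inside 92 x 176 mm), open on top under its lid. Origin: centre of its underside; z up; its front, with the notch, faces its own -x, roughly towards the robot. Inside, a flat dark foam floor lies 44 mm above the bench (36 mm below the rim).
- case_notch (a point): Middle of the outer lower edge (the sill) of the prying notch in the case's front wall, 72 mm above the bench; the natural fulcrum. The notch is 40 mm wide (y) and 8 mm high, from the sill up to the underside of the lid, open to the inside; behind it nothing stands in the way of a level blade. Axes as the case.
- lid: White clip-on lid: plate 104 x 188 x 5 mm, 0.15 kg, grip rib on top, skirts reaching 12 mm below the plate. Origin: centre of the plate's underside, 80 mm above the bench when shut; z up, axes as the case when shut. Two spring plungers hold its front edge (over the notch) down with about 10 N; levered up 7 mm it springs over them and rests ajar, front about 11 mm up, back on the rim.
- lid_front (a point): Middle of the lid's front lower edge, over the notch; a black mark on the lid's top shows it (lid frame -52, 0, 0 mm); 80 mm above the bench when shut.
- lid_rib (a point): Grip rib on the lid's top: 12 mm thick (lid y), 60 mm long (lid x), rising from 5 to 25 mm above the plate's underside; this point is its middle, 17 mm above the lid's origin.
- opener: Opener: a straight flat prying tool 139 mm long, 70 g, lying on the mat. Black handle 64 x 16 x 16 mm from x = -69.5 to -5.5 mm, then a steel blade 75 mm long, 16 mm wide, 4 mm thick at mid-height of the handle, its mid-plane 8 mm above the origin. Origin: middle of the length, underside of the handle; x points along it to the blade's tip, z up.
- opener_tip (a point): End of the opener's blade, at mid-thickness (opener frame 69.5, 0, 8 mm).
- mat: Flat orange rubber mat, fixed, 230 (x) x 270 (y) x 3 mm. Origin: centre of its underside; its top is 3 mm above the bench.
- tray: Shallow aluminium tray, fixed, 200 (x) x 180 (y) mm, floor 3 mm thick, rim 7 mm high in all. Six outlined places, two along x and three along y. Origin: centre of its underside.
- place1 (a point): Centre of outlined place 1 on the tray's floor; outline 48 mm (x) x 40 mm (y), axes as the tray; tray frame -40, -52 mm.
- place2 (a point): Centre of outlined place 2 on the tray's floor; outline 48 mm (x) x 40 mm (y), axes as the tray; tray frame -40, 0 mm.
- place3 (a point): Centre of outlined place 3 on the tray's floor; outline 48 mm (x) x 40 mm (y), axes as the tray; tray frame -40, 52 mm.
- place4 (a point): Centre of outlined place 4 on the tray's floor; outline 48 mm (x) x 40 mm (y), axes as the tray; tray frame 40, -52 mm.
- place5 (a point): Centre of outlined place 5 on the tray's floor; outline 48 mm (x) x 40 mm (y), axes as the tray; tray frame 40, 0 mm.
- place6 (a point): Centre of outlined place 6 on the tray's floor; outline 48 mm (x) x 40 mm (y), axes as the tray; tray frame 40, 52 mm.
- logger1: Temperature logger, a white plastic block 34 (x) x 26 (y) x 22 mm (z), 30 g, with a black display and a steel dot on its top face. Starts in the case, lying on the foam, side by side in a row along the case's y with about 8 mm between neighbours and about 29 mm from their ends to the front and back walls. Origin: centre of its underside. May be absent.
- logger2: Temperature logger, a white plastic block 34 (x) x 26 (y) x 22 mm (z), 30 g, with a black display and a steel dot on its top face. Starts in the case, lying on the foam, side by side in a row along the case's y with about 8 mm between neighbours and about 29 mm from their ends to the front and back walls. Origin: centre of its underside. May be absent.
- logger3: Temperature logger, a white plastic block 34 (x) x 26 (y) x 22 mm (z), 30 g, with a black display and a steel dot on its top face. Starts in the case, lying on the foam, side by side in a row along the case's y with about 8 mm between neighbours and about 29 mm from their ends to the front and back walls. Origin: centre of its underside. May be absent.
- logger4: Temperature logger, a white plastic block 34 (x) x 26 (y) x 22 mm (z), 30 g, with a black display and a steel dot on its top face. Starts in the case, lying on the foam, side by side in a row along the case's y with about 8 mm between neighbours and about 29 mm from their ends to the front and back walls. Origin: centre of its underside. May be absent.
- logger5: Temperature logger, a white plastic block 34 (x) x 26 (y) x 22 mm (z), 30 g, with a black display and a steel dot on its top face. Starts in the case, lying on the foam, side by side in a row along the case's y with about 8 mm between neighbours and about 29 mm from their ends to the front and back walls. Origin: centre of its underside. May be absent.
- spray_bottle: Bystander: small spray bottle, 44 mm across, 127 mm high; origin at the centre of its underside.
- beaker: Bystander: glass beaker, 68 mm across, 85 mm high; origin at the centre of its underside.
- pen_box: Bystander: blue box 60 x 150 x 25 mm; origin at the centre of its underside.
Not all that is in view belongs to the job. Several things have the shape of the lid; the one meant has the colours described above.

How it is judged:
By the outcome, as a careful person would: the job done as asked, in the order asked, and still so for the second after the job is handed in, with the robot touching nothing.
Of logger1, logger2, logger3, logger4, logger5 only 3 to 5 are there at a start; the rules pass over those that are not, and their reading is None.
At some moment in a run one of opener may be knocked a few centimetres aside while the robot is not near it.
Once in a run the grip may slacken for a moment while it holds something.
It also fails if it takes over 210 s, if anything falls off the work surface, if the arm or the gripper's body presses on something with over 40 N, if the wrist force passes 120 N, or if a joint passes its speed limit or range.

ROBOT

A 6-joint arm with a two-finger parallel gripper is mounted at the origin on the work surface. World frame = base frame: x ahead of the robot, y to its left, z up, the work surface at z = 0. Lengths are in m, angles in rad, forces in N, time in s.
With the tool pointing down it reaches from about 0.3 to 0.875 m from the base axis. Payload 6.4 kg.
Tool frame: the origin (TCP) lies midway between the tips of the shut fingers; the grasp point (between the pads) lies behind it (env.grasp_offset is the z of the grasp point in the tool frame, in m); z points along the fingers, y is the line along which they close (so a half turn about z gives the same grasp; the last joint's range is limited). The gripper opens to 85 mm and grips with 20 to 120 N. Pads are 22 mm wide; open, the fingers measure 114 mm over their backs; the gripper's body (76 mm by 85 mm) begins 54 mm behind the grasp point. The pads swing forward as they close: fully open they stand 13 mm farther back than shut.
Start: joints at [0.955, 0.181, 1.607, -0, 1.354, -0.206], TCP at [0.229, 0.527, 0.231] pointing down, gripper open.
Joint ranges: [-2.99, 2.99], [-0.89, 2.07], [0.3, 2.58], [-1.14, 4.28], [0, 2.63], [-3.12, 3.12]. Speed limits (rad/s): [2.57, 2.57, 3.01, 3.14, 3.14, 3.14].

INTERFACE

Orientations are given as a unit quaternion [w, x, y, z].
In Python, from cell import env, vision, order, masks_of gives the robot as it stands.
- The arm moves only by the tool jog_arm, never from a script. Its argument "moves" is a list of rows, each an object with "jaw": the finger opening in m, from 0 to 0.0854; "travel": the shift along the tool's x, y, z in m, a list of three; "turn": the turn about the tool's z in degrees. A call has 1 to 12 rows; each row shifts and turns the commanded pose from where the row before left it, along the tool's axes as they then stand; what a row does not reach is not made up. A row lasts 1/12 s, in which the tool goes at most 41.7 mm and 7.16 degrees, less where a joint would pass 70% of its speed; a pose out of reach is approached as far as the arm can. A call with a gripper value outside its range is refused whole. The fingers move at their own pace and stop on an object; "newtons" is the grip in N (left out, the last holds). Time passes only in rows, so rows that do not move let the fingers close. It gives the time, the measured TCP pose, the force, the opening and the grip force at its end, in the units of the state.
- env.get_state(): the state, without advancing time (a new reading comes with each control period).
- vision.capture(name): name is "side" or "top" or "wrist"; returns (picture, depth): 384x512x3 uint8, red, green, blue; 384x512 float32, m along the optical axis (not along the pixel's ray), 0 where there is no reading.
- vision.calibration(name): a dict with "fx", "fy", "cx", "cy" (pixels), "cam_to_world" (4x4, takes a point from camera to world coordinates). Camera axes: x right, y down, z forward; pixel columns grow to the right and rows downward; lengths in m; the calibration is good to about 2 mm. A picture is of the moment at which its call begins: read the wrist's pose just before it. calibration takes no time and is no camera call; for the wrist camera it gives the pose at the moment of the call.
- order.hand_in(): hands the job in; it is judged then, once.
Trained networks look in the newest picture that a camera, given by its name, has taken for a name from the list of things; names that differ only in an ending like _2 or _b are one class to them, and where a whole thing is asked for, a point or a joint stands for the part that bears it (a point fixed in the world has none). Each returns a list of dicts, best first, with "p" (0 to 1); they miss things now and then, are a little off and sometimes report something else, mostly with a low value. They report only what shows in the picture. A call takes as long as a camera call. They do not tell look-alikes from the thing itself.
- masks_of(camera, thing): "mask" (384x512 bool, what is visible of it) and "bbox" ([left, top, right, bottom] in pixels, round what is visible of it).
The state is a dict: "clock": time; "joint_positions": joint angles; "dq": joint speeds; "joint_efforts": joint torques, N m; "tcp_pos": TCP position; "orientation": TCP orientation; "force": force on the tool from outside, world axes, zero at the start; "moment": the same for the moment, N m; "opening": finger opening in m; "grip_force": force on a finger pad.
Only numpy, scipy, OpenCV 4.12 (cv2) and the standard library are available. Lean on these libraries where they do the work, as an engineer would, in place of code of your own. Each camera call takes 0.05 s, during which the arm holds its last target. There are 200 camera calls.

## Working session

There is one attempt and no reset: what is moved stays moved. The work goes in short steps, Python scripts to look and compute and a tool call to move; the robot and the scene stay as the last step left them, time stands still between calls to the robot, and variables do not carry over. Pictures are saved under pics/ and viewed, at most 14 in all, crops included, and the job is handed in when it is done.

Besides the shell and the picture viewer there is one more tool, called after "Emit:" by a JSON object that holds its "fn" and its "kwargs". jog_arm: Moves the arm, as the interface text tells. Its arguments: {"type":"object","properties":{"moves":{"type":"array"},"newtons":{"type":"number"}},"required":["moves"]}

```bash
ls; mkdir -p pics; python3 - <<'E'
from cell import env, vision, order, masks_of
import cv2,numpy as np
s=env.get_state();print(s,env.grasp_offset)
a,_=vision.capture("top");b,_=vision.capture("side")
cv2.imwrite("pics/a.png",cv2.cvtColor(cv2.resize(a,(800,600)),cv2.COLOR_RGB2BGR))
cv2.imwrite("pics/b.png",cv2.cvtColor(cv2.resize(b,(800,600)),cv2.COLOR_RGB2BGR))
for n in("top","side","wrist"):print(n,vision.calibration(n))
E
```

```text
pics
{'clock': 0.0, 'joint_positions': array([ 9.54703579e-01,  1.81568742e-01,  1.60800166e+00,  5.42948764e-05,
        1.35377391e+00, -2.06311877e-01]), 'dq': array([ 8.87376405e-05,  1.53175601e-04, -7.10017519e-04,  3.37621360e-05,
        3.61159929e-03,  1.92643472e-03]), 'joint_efforts': array([-2.17205605e-03, -4.44875550e+01, -3.51330113e+01, -5.38386994e-04,
        9.46302986e-03,  1.31939950e-05]), 'tcp_pos': array([0.22874034, 0.52695552, 0.23037163]), 'orientation': array([-3.74376281e-04,  2.03465556e-01,  9.79081712e-01, -7.92228751e-04]), 'force': array([ 0.16901002,  0.39055852, -0.15389948]), 'moment': array([ 0.03950584,  0.00464225, -0.03518722]), 'grip_force': 0.0, 'opening': 0.08524042098259074} -0.0187
top {'fx': 352.2489398776803, 'fy': 352.2489398776803, 'cx': 253.89182561271562, 'cy': 193.87110844559848, 'cam_to_world': array([[-0.02933469, -0.99564512,  0.0884888 ,  0.37088375],
       [-0.99953992,  0.0299014 ,  0.00508525,  0.08679361],
       [-0.00770905, -0.08829892, -0.99606419,  1.30895236],
       [ 0.        ,  0.        ,  0.        ,  1.        ]])}
side {'fx': 381.7675195097822, 'fy': 381.7675195097822, 'cx': 258.7348379865508, 'cy': 189.6432040355836, 'cam_to_world': array([[ 0.93868884, -0.2536209 ,  0.23353737,  0.18853968],
       [-0.34470478, -0.67769352,  0.64954608, -0.79171677],
       [-0.0064717 , -0.69022311, -0.72356768,  1.07364465],
       [ 0.        ,  0.        ,  0.        ,  1.        ]])}
wrist {'fx': 336.685922538688, 'fy': 336.685922538688, 'cx': 248.08320657739083, 'cy': 194.72079583916056, 'cam_to_world': array([[ 3.98312705e-01,  8.82662812e-01,  2.49506212e-01,
         1.64901596e-01],
       [ 9.17249175e-01, -3.83005670e-01, -1.09364566e-01,
         5.54447570e-01],
       [-9.69741517e-04,  2.72420664e-01, -9.62177760e-01,
         3.72557333e-01],
       [ 0.00000000e+00,  0.00000000e+00,  0.00000000e+00,
         1.00000000e+00]])}
```

View pics/a.png

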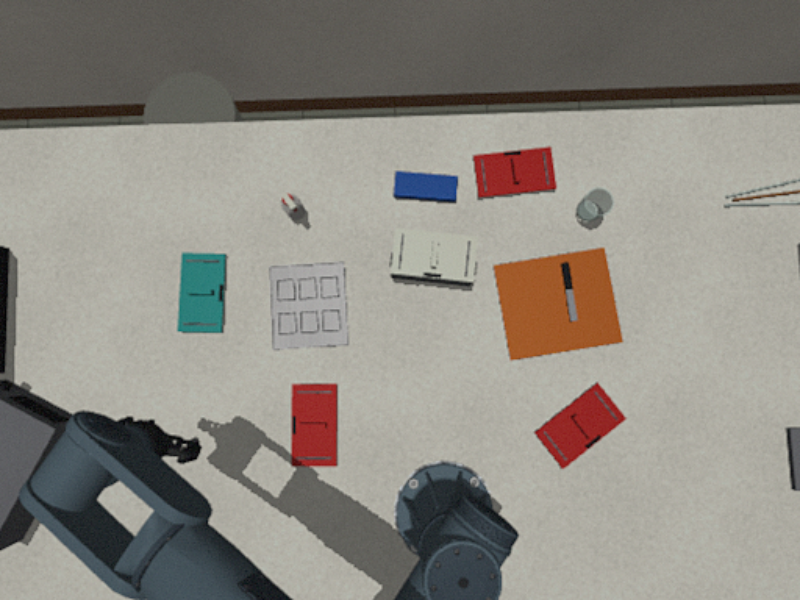

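View pics/b.png

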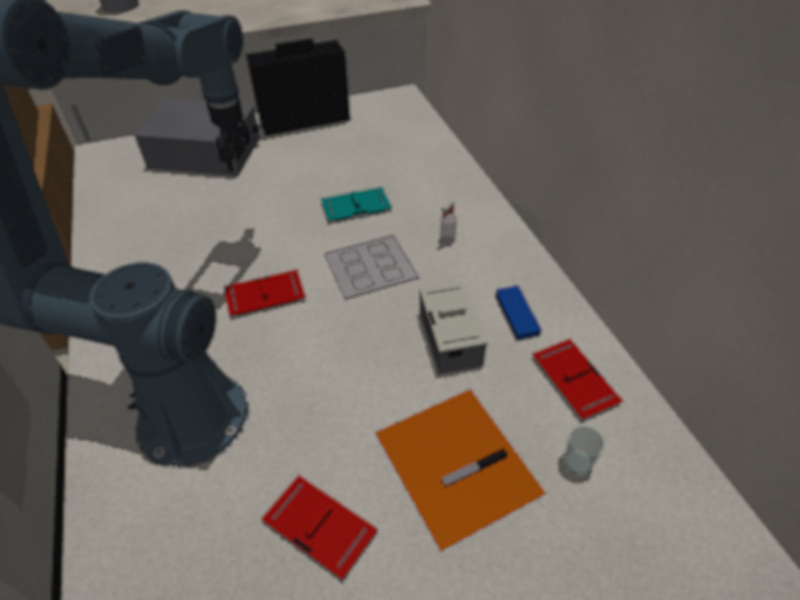

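The top view shows the white-lidded case near (433,257) and the opener on the orange mat near (570,292), handle away from the robot. The tray is near (309,305), and the red and teal lids are decoys. The side view agrees.

```bash
cat > h.py <<'E'
from cell import env, vision, order, masks_of
import cv2,numpy as np
def world(cam,m,d,C=None):
    C=C or vision.calibration(cam); v,u=np.nonzero(m&(d>0)); z=d[v,u]
    p=np.c_[(u-C['cx'])/C['fx']*z,(v-C['cy'])/C['fy']*z,z,np.ones_like(z)]
    return (p@C['cam_to_world'].T)[:,:3]
def rect(P):
    (c,s,a)=cv2.minAreaRect((P[:,:2]*1000).astype(np.float32)); return np.round(c,1),np.round(s,1),round(a,1)
def save(im,n,w=512): cv2.imwrite(f"pics/{n}.png",cv2.cvtColor(im,cv2.COLOR_RGB2BGR))
def big(m):
    n,l,s,_=cv2.connectedComponentsWithStats(m.astype(np.uint8)); return l==1+np.argmax(s[1:,4])
E
python3 - <<'E'
from h import *
im,d=vision.capture("top")
for t in["mat","tray","lid","opener","case","beaker","spray_bottle","pen_box"]:
    for r in masks_of("top",t)[:3]:
        m=r['mask']&(d>0)
        if m.sum()<5: continue
        P=world("top",m,d); print(t,round(r['p'],2),np.round(r['bbox']),rect(P),'z',np.round(np.percentile(P[:,2],[5,50,95])*1000,1), im[m].mean(0).round())
# world pts map by colour
I=im.astype(int)
mat=big((I[...,0]>150)&(I[...,2]<60)&(I[...,1]>50)); print('matcol',rect(world("top",mat,d)))
P=world("top",d>0,d); 
E
```

```text
mat 0.64 [317. 158. 399. 229.] (array([ 476.2, -288. ]), array([232.8, 274.9]), 7.4) z [-0.3  4.   8.5] [160.  89.  42.]
tray 0.62 [172. 167. 223. 225.] (array([491.2, 306.7]), array([201.4, 181. ]), 1.8) z [-0.5  3.8  8.9] [160. 159. 158.]
lid 0.91 [114. 161. 141. 214.] (array([529.9, 561.8]), array([115.4, 193.2]), 87.7) z [13.  17.7 23.9] [ 49. 123. 119.]
lid 0.78 [251. 147. 305. 177.] (array([588.4,  10.1]), array([191.3, 104.1]), 82.1) z [82.  86.  91.5] [175. 177. 164.]
lid 0.64 [345. 245. 398. 300.] (array([ 192.2, -318. ]), array([105.1, 187.3]), 36.1) z [13.9 18.2 25.5] [142.  41.  39.]
opener 0.69 [358. 170. 371. 207.] (array([ 503.6, -315.1]), array([136.5,  28.7]), 8.4) z [ 1.8 14.5 21.7] [95. 78. 69.]
case 0.47 [259. 178. 303. 185.] (array([ 5.339e+02, -4.000e-01]), array([148.1,   4.1]), 81.1) z [ 4.2 39.9 73.7] [50. 51. 50.]
case 0.45 [174. 167. 224. 224.] (array([491.1, 306.7]), array([201.1, 181.2]), 1.9) z [-0.5  3.8  8.9] [160. 159. 158.]
beaker 0.62 [369. 121. 395. 141.] (array([ 711. , -382.6]), array([ 73.4, 104. ]), 30.8) z [ 2.1 50.6 87.7] [123. 129. 123.]
beaker 0.6 [173. 171. 225. 226.] (array([491.4, 307.3]), array([200.8, 180. ]), 0.7) z [-0.5  3.8  8.8] [160. 159. 158.]
beaker 0.43 [254. 175. 305. 185.] (array([536.1,  12.2]), array([173.6,   1.9]), 81.9) z [ 8.1 41.4 72.3] [45. 46. 46.]
spray_bottle 0.52 [181. 124. 195. 141.] (array([711.5, 327.2]), array([41.6, 40. ]), 43.6) z [ 22.5  82.8 128.6] [124. 117. 111.]
pen_box 0.98 [251. 108. 293. 131.] (array([770.7,  20.3]), array([154.1,  69.2]), 84.2) z [12.3 25.2 30.2] [ 43.  73. 129.]
pen_box 0.17 [368. 122. 393. 141.] (array([ 693.3, -382.2]), array([95. , 64.7]), 71.4) z [ 2.8 51.4 87.7] [122. 128. 122.]
matcol (array([ 476. , -287.9]), array([225.7, 267.4]), 7.6)
```

Emit:
{"fn": "jog_arm", "kwargs": {"moves": [{"jaw": 0.085, "travel": [-0.0244, -0.0277, 0], "turn": 0}, {"jaw": 0.085, "travel": [-0.0244, -0.0277, 0], "turn": 0}, {"jaw": 0.085, "travel": [-0.0244, -0.0277, 0], "turn": 0}, {"jaw": 0.085, "travel": [-0.0244, -0.0277, 0], "turn": 0}, {"jaw": 0.085, "travel": [-0.0244, -0.0277, 0], "turn": 0}, {"jaw": 0.085, "travel": [-0.0244, -0.0277, 0], "turn": 0}, {"jaw": 0.085, "travel": [-0.0244, -0.0277, 0], "turn": 0}, {"jaw": 0.085, "travel": [-0.0244, -0.0277, 0], "turn": 0}, {"jaw": 0.085, "travel": [-0.0244, -0.0277, 0], "turn": 0}, {"jaw": 0.085, "travel": [-0.0244, -0.0277, 0], "turn": 0}, {"jaw": 0.085, "travel": [-0.0244, -0.0277, 0], "turn": 0}, {"jaw": 0.085, "travel": [-0.0244, -0.0277, 0], "turn": 0}]}}

```text
clock: 1.55
tcp_pos: [0.3654, 0.1042, 0.2317]
orientation: [0.001, 0.203, 0.979, 0.0]
force: [1.7, 0.2, -0.1]
opening: 0.0851
grip_force: 0.0
```

Emit:
{"fn": "jog_arm", "kwargs": {"moves": [{"jaw": 0.085, "travel": [-0.0244, -0.0277, 0], "turn": 0}, {"jaw": 0.085, "travel": [-0.0244, -0.0277, 0], "turn": 0}, {"jaw": 0.085, "travel": [-0.0244, -0.0277, 0], "turn": 0}, {"jaw": 0.085, "travel": [-0.0244, -0.0277, 0], "turn": 0}, {"jaw": 0.085, "travel": [-0.0244, -0.0277, 0], "turn": 0}, {"jaw": 0.085, "travel": [-0.0244, -0.0277, 0], "turn": 0}, {"jaw": 0.085, "travel": [-0.0244, -0.0277, 0], "turn": 0}, {"jaw": 0.085, "travel": [-0.0244, -0.0277, 0], "turn": 0}, {"jaw": 0.085, "travel": [-0.0244, -0.0277, 0], "turn": 0}, {"jaw": 0.085, "travel": [-0.0244, -0.0277, 0], "turn": 0}, {"jaw": 0.085, "travel": [-0.0244, -0.0277, 0], "turn": 0}, {"jaw": 0.085, "travel": [-0.0244, -0.0277, 0], "turn": 0}]}}

```text
clock: 2.55
tcp_pos: [0.5016, -0.3176, 0.2312]
orientation: [0.0, 0.204, 0.979, -0.0]
force: [0.6, 0.6, 0.1]
opening: 0.0852
grip_force: 0.0
```

Emit:
{"fn": "jog_arm", "kwargs": {"moves": [{"jaw": 0.085, "travel": [0, 0, 0], "turn": 7}, {"jaw": 0.085, "travel": [0, 0, 0], "turn": 7}, {"jaw": 0.085, "travel": [0, 0, 0], "turn": 7}, {"jaw": 0.085, "travel": [0, 0, 0], "turn": 7}, {"jaw": 0.085, "travel": [0, 0, 0], "turn": 7}, {"jaw": 0.085, "travel": [0, 0, 0], "turn": 7}, {"jaw": 0.085, "travel": [0, 0, 0], "turn": 7}, {"jaw": 0.085, "travel": [0, 0, 0], "turn": 7}, {"jaw": 0.085, "travel": [0, 0, 0], "turn": 7}, {"jaw": 0.085, "travel": [0, 0, 0], "turn": 7}, {"jaw": 0.085, "travel": [0, 0, 0], "turn": 7}, {"jaw": 0.085, "travel": [0, 0, 0], "turn": 7}]}}

```text
clock: 3.55
tcp_pos: [0.5013, -0.3157, 0.2313]
orientation: [0.0, 0.808, 0.589, 0.0]
force: [-0.7, 0.4, 0.2]
opening: 0.085
grip_force: 0.0
```

Emit:
{"fn": "jog_arm", "kwargs": {"moves": [{"jaw": 0.085, "travel": [0, 0, 0], "turn": 7}, {"jaw": 0.085, "travel": [0, 0, 0], "turn": 7}, {"jaw": 0.085, "travel": [0, 0, 0], "turn": 7}, {"jaw": 0.085, "travel": [0, 0, 0], "turn": 7}, {"jaw": 0.085, "travel": [0, 0, 0], "turn": 7}, {"jaw": 0.085, "travel": [0, 0, 0], "turn": 7}, {"jaw": 0.085, "travel": [0, 0, 0], "turn": 7}, {"jaw": 0.085, "travel": [0, 0, 0], "turn": 7}, {"jaw": 0.085, "travel": [0, 0, 0], "turn": 7}, {"jaw": 0.085, "travel": [0, 0, 0], "turn": 2}, {"jaw": 0.085, "travel": [0, 0, 0], "turn": 0}]}}

```text
clock: 4.47
tcp_pos: [0.5013, -0.3157, 0.2313]
orientation: [0.0, 0.998, 0.065, 0.0]
force: [1.0, 0.5, -0.9]
opening: 0.0853
grip_force: 0.0
```

```bash
cat >> h.py <<'E'
def psi():
    q=env.get_state()['orientation']; return np.degrees(2*np.arctan2(q[2],q[1]))
def totool(xyz,psi_to=None):
    "remaining move in present tool axes, mm, to world mm target"
    s=env.get_state(); d=np.array(xyz,float)-s['tcp_pos']*1000; a=np.radians(psi())
    t=[d[0]*np.cos(a)+d[1]*np.sin(a), d[0]*np.sin(a)-d[1]*np.cos(a), -d[2]]
    return np.round(t,1), None if psi_to is None else round((psi()-psi_to+180)%360-180,1)
E
python3 - <<'E'
from h import *
C=vision.calibration("wrist");im,d=vision.capture("wrist");save(im,"w1")
for r in masks_of("wrist","opener"):
    P=world("wrist",r['mask'],d,C);print(r['p'],r['bbox'],rect(P),np.percentile(P[:,2],[5,50,95]))
I=im.astype(int)
W=np.zeros(im.shape);v,u=np.nonzero(d>0);W[v,u]=world("wrist",d>0,d,C)*1000
roi=(abs(W[...,0]-500)<100)&(abs(W[...,1]+315)<70)
dark=big(roi&(I.max(2)<70)); P=W[dark]; print('handle',rect(P/1000),np.median(P[:,2]))
grey=big(roi&(I.max(2)-I.min(2)<35)&(I.max(2)>=90)); P=W[grey]; print('blade',rect(P/1000),np.median(P[:,2]))
print(psi())
E
```

```text
0.66 [234.9, 101.7, 256.0, 224.0] (array([ 499.2, -313.6]), array([143.7,  17. ]), 5.3) [0.01148393 0.01554739 0.01929135]
handle (array([ 505.7, -316. ]), array([ 32. , 140.7]), 8.1) 299.934555730492
blade (array([ 598.9, -294.3]), array([ 13.6, 100.4]), 7.0) -0.5636765653478926
7.614299563584858
```

View pics/w1.png

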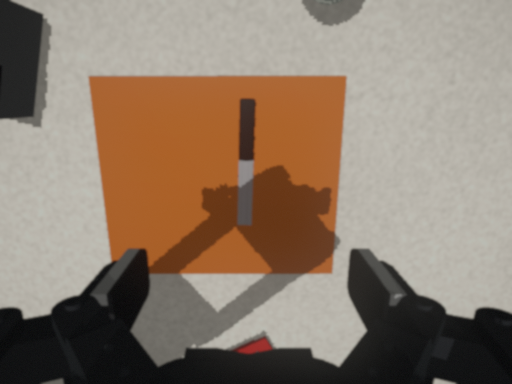

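```bash
python3 - <<'E'
from h import *
C=vision.calibration("wrist");im,d=vision.capture("wrist")
m=masks_of("wrist","opener")[0]['mask'];P=world("wrist",m,d,C)*1000
vx,vy,x,y=cv2.fitLine(P[:,:2].astype(np.float32),cv2.DIST_L2,0,.01,.01).ravel()
print(np.degrees(np.arctan2(vy,vx)),x,y)
print(totool([515.5,-312,5],np.degrees(np.arctan(vy/vx))))
E
```

```text
6.0214887 505.41428 -312.8068
(array([ 14.5,  -1.8, 226.3]), np.float64(1.6))
```

Emit:
{"fn": "jog_arm", "kwargs": {"newtons": 110, "moves": [{"jaw": 0.085, "travel": [0.0145, -0.0018, 0.03], "turn": 1.6}, {"jaw": 0.06, "travel": [0, 0, 0.04], "turn": 0}, {"jaw": 0.05, "travel": [0, 0, 0.04], "turn": 0}, {"jaw": 0.05, "travel": [0, 0, 0.04], "turn": 0}, {"jaw": 0.05, "travel": [0, 0, 0.035], "turn": 0}, {"jaw": 0.05, "travel": [0, 0, 0.025], "turn": 0}, {"jaw": 0.05, "travel": [0, 0, 0.0163], "turn": 0}, {"jaw": 0.05, "travel": [0, 0, 0], "turn": 0}, {"jaw": 0.0, "travel": [0, 0, 0], "turn": 0}, {"jaw": 0.0, "travel": [0, 0, 0], "turn": 0}, {"jaw": 0.0, "travel": [0, 0, 0], "turn": 0}, {"jaw": 0.0, "travel": [0, 0, 0], "turn": 0}]}}

```text
clock: 5.67
tcp_pos: [0.516, -0.3125, 0.0062]
orientation: [0.001, 0.999, 0.052, 0.001]
force: [-0.5, 0.4, 1.9]
opening: 0.0129
grip_force: 108.1
```

Emit:
{"fn": "jog_arm", "kwargs": {"moves": [{"jaw": 0, "travel": [0, 0, 0], "turn": 0}, {"jaw": 0, "travel": [0, 0, 0], "turn": 0}, {"jaw": 0, "travel": [0, 0, 0], "turn": 0}, {"jaw": 0, "travel": [0, 0, 0], "turn": 0}]}}

```text
clock: 6.0
tcp_pos: [0.516, -0.3124, 0.0062]
orientation: [0.001, 0.999, 0.052, 0.001]
force: [-1.3, 1.0, 6.1]
opening: 0.0129
grip_force: 108.7
```

Emit:
{"fn": "jog_arm", "kwargs": {"moves": [{"jaw": 0, "travel": [0, 0, -0.01], "turn": 0}, {"jaw": 0, "travel": [0, 0, -0.03], "turn": 0}, {"jaw": 0, "travel": [0, 0, -0.04], "turn": 0}, {"jaw": 0, "travel": [0, 0, -0.04], "turn": 0}, {"jaw": 0, "travel": [0, 0, -0.03], "turn": -4}, {"jaw": 0, "travel": [0, 0, 0], "turn": -6}, {"jaw": 0, "travel": [0, 0, 0], "turn": -6}, {"jaw": 0, "travel": [0, 0, 0], "turn": -6}, {"jaw": 0, "travel": [0, 0, 0], "turn": -6}, {"jaw": 0, "travel": [0, 0, 0], "turn": -6}, {"jaw": 0, "travel": [0, 0, 0], "turn": -6}, {"jaw": 0, "travel": [0, 0, 0], "turn": -6}]}}

```text
clock: 7.0
tcp_pos: [0.5153, -0.3118, 0.1555]
orientation: [0.0, 0.898, 0.44, 0.0]
force: [-0.6, 0.3, -0.0]
opening: 0.0126
grip_force: 108.0
```

Emit:
{"fn": "jog_arm", "kwargs": {"moves": [{"jaw": 0, "travel": [0, 0, 0], "turn": -6}, {"jaw": 0, "travel": [0, 0, 0], "turn": -6}, {"jaw": 0, "travel": [0, 0, 0], "turn": -6}, {"jaw": 0, "travel": [0, 0, 0], "turn": -6}, {"jaw": 0, "travel": [0, 0, 0], "turn": -6}, {"jaw": 0, "travel": [0, 0, 0], "turn": -6}, {"jaw": 0, "travel": [0, 0, 0], "turn": -6}, {"jaw": 0, "travel": [0, 0, 0], "turn": -6}, {"jaw": 0, "travel": [0, 0, 0], "turn": -6}, {"jaw": 0, "travel": [0, 0, 0], "turn": -6}, {"jaw": 0, "travel": [0, 0, 0], "turn": -6}, {"jaw": 0, "travel": [0, 0, 0], "turn": -6}]}}

```text
clock: 8.0
tcp_pos: [0.5153, -0.3118, 0.1554]
orientation: [0.0, 0.468, 0.884, 0.0]
force: [-0.5, -0.6, -0.3]
opening: 0.0128
grip_force: 108.0
```

Emit:
{"fn": "jog_arm", "kwargs": {"moves": [{"jaw": 0, "travel": [0, 0, 0], "turn": -6}, {"jaw": 0, "travel": [0, 0, 0], "turn": -6}, {"jaw": 0, "travel": [0, 0, 0], "turn": -6}, {"jaw": 0, "travel": [0, 0, 0], "turn": -6}, {"jaw": 0, "travel": [0, 0, 0], "turn": -6}, {"jaw": 0, "travel": [0, 0, 0], "turn": -6}, {"jaw": 0, "travel": [0, 0, 0], "turn": -6}, {"jaw": 0, "travel": [0, 0, 0], "turn": -6}, {"jaw": 0, "travel": [0, 0, 0], "turn": 0}]}}

```text
clock: 8.75
tcp_pos: [0.5153, -0.3119, 0.1554]
orientation: [0.0, 0.069, 0.998, -0.0]
force: [-0.6, -0.7, -0.5]
opening: 0.0128
grip_force: 108.0
```

Emit:
{"fn": "jog_arm", "kwargs": {"moves": [{"jaw": 0, "travel": [0.01, 0.0195, 0], "turn": 0}, {"jaw": 0, "travel": [0.0145, 0.0285, 0], "turn": 0}, {"jaw": 0, "travel": [0.0161, 0.0329, 0], "turn": 0}, {"jaw": 0, "travel": [0.0161, 0.0329, 0], "turn": 0}, {"jaw": 0, "travel": [0.0161, 0.0329, 0], "turn": 0}, {"jaw": 0, "travel": [0.0161, 0.0329, 0], "turn": 0}, {"jaw": 0, "travel": [0.0161, 0.0329, 0], "turn": 0}, {"jaw": 0, "travel": [0.0161, 0.0329, 0], "turn": 0}, {"jaw": 0, "travel": [0.0161, 0.0329, 0], "turn": 0}, {"jaw": 0, "travel": [0.014, 0.0285, 0], "turn": 0}, {"jaw": 0, "travel": [0.01, 0.0195, 0], "turn": 0}, {"jaw": 0, "travel": [0, 0, 0], "turn": 0}]}}

```text
clock: 9.75
tcp_pos: [0.3998, 0.037, 0.155]
orientation: [-0.0, 0.07, 0.998, 0.001]
force: [-0.2, 0.3, -0.1]
opening: 0.0126
grip_force: 108.1
```

```bash
python3 - <<'E'
from h import *
C=vision.calibration("wrist");im,d=vision.capture("wrist");save(im,"w2")
W=np.zeros(im.shape);v,u=np.nonzero(d>0);W[v,u]=world("wrist",d>0,d,C)*1000
I=im.astype(int)
print(psi(), env.get_state()['tcp_pos'])
lidm=big((abs(W[...,2]-86)<6)&(W[...,0]>480)); P=W[lidm]; print('lid',rect(P/1000),np.median(P[:,2]),lidm.sum())
for r in masks_of("wrist","opener")[:2]:
    P=W[r['mask']];P=P[P[:,2]>100]; print('op',r['p'],r['bbox'],rect(P/1000))
    vx,vy,x,y=cv2.fitLine(P[:,:2].astype(np.float32),cv2.DIST_L2,0,.01,.01).ravel();print(np.degrees(np.arctan(vy/vx)),x,y)
    for a in range(400,510,10):
        Q=P[abs(P[:,0]-a)<5]; 
        if len(Q): print(a,Q.mean(0).round(1),len(Q))
for r in masks_of("wrist","lid")[:2]:
    P=W[r['mask']&(d>0)]; print('lidnet',r['p'],r['bbox'],rect(P/1000))
im,d=vision.capture("top")
for r in masks_of("top","lid"):
    if abs(np.array(r['bbox'])-[251,147,305,177]).max()<8:
        P=world("top",r['mask'],d);print('top',rect(P),np.median(P[:,2]),im[r['mask']].mean())
im,d=vision.capture("side");save(cv2.resize(im[150:300,180:360],(720,600)),"s2")
E
```

```text
171.95484764023394 [0.40094323 0.03535478 0.15524997]Traceback (most recent call last):
  File "<stdin>", line 6, in <module>
  File "h.py", line 11, in big
    n,l,s,_=cv2.connectedComponentsWithStats(m.astype(np.uint8)); return l==1+np.argmax(s[1:,4])
                                                                              ~~~~~~~~~^^^^^^^^^
    return _wrapfunc(a, 'argmax', axis=axis, out=out, **kwds)
    return bound(*args, **kwds)
ValueError: attempt to get argmax of an empty sequence
```

View pics/w2.png

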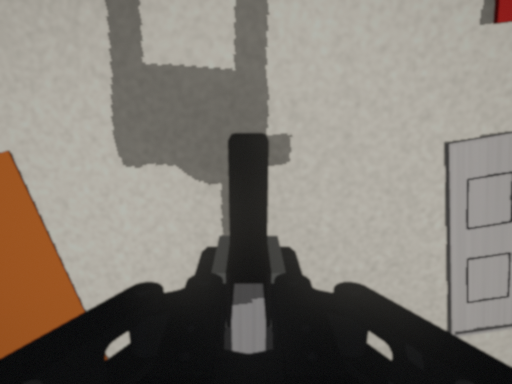

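```bash
python3 - <<'E'
from h import *
im,d=vision.capture("top");I=im.astype(int)
W=np.zeros(im.shape);v,u=np.nonzero(d>0);W[v,u]=world("top",d>0,d)*1000
for r in masks_of("top","lid"):
    if abs(np.array(r['bbox'])-[251,147,305,177]).max()<12:
        P=W[r['mask']&(d>0)];print('top',rect(P/1000),np.median(P[:,2]),r['p'])
m=big((I.min(2)>120)&(I[...,0]-I[...,2]>4)&(W[...,2]>70)&(abs(W[...,0]-588)<90)&(abs(W[...,1]-10)<130)); print('col',rect(W[m]/1000))
im,d=vision.capture("side");save(cv2.resize(im[150:290,180:360],(720,560)),"s2")
for r in masks_of("side","opener")[:2]:
    P=world("side",r['mask'],d)*1000;print(r['p'],r['bbox'],P.mean(0))
    for a in range(390,510,10):
        Q=P[abs(P[:,0]-a)<5]
        if len(Q): print(a,np.median(Q,0).round(1),Q[:,2].max().round(1),len(Q))
E
```

```text
top (array([599.2,   8.3]), array([192.6, 127.1]), 82.0) 85.8879238206618 0.59
col (array([588.2,   7.9]), array([194. , 105.4]), 81.9)
0.74 [220.4, 190.4, 262.1, 202.7] [409.89693027  31.75293106 163.67054477]
390 [388.   34.5 167.6] 170.0 11
410 [414.8  27.9 165.3] 165.3 1
420 [421.4  27.3 163. ] 168.1 10
430 [430.4  29.2 163.2] 165.8 15
440 [440.7  28.9 163.4] 166.2 11
450 [449.9  26.2 163.7] 166.5 14
460 [459.6  25.5 164.3] 166.3 12
470 [469.9  25.3 163.5] 165.2 16
480 [479.   23.7 163.5] 166.2 9
```

View pics/s2.png

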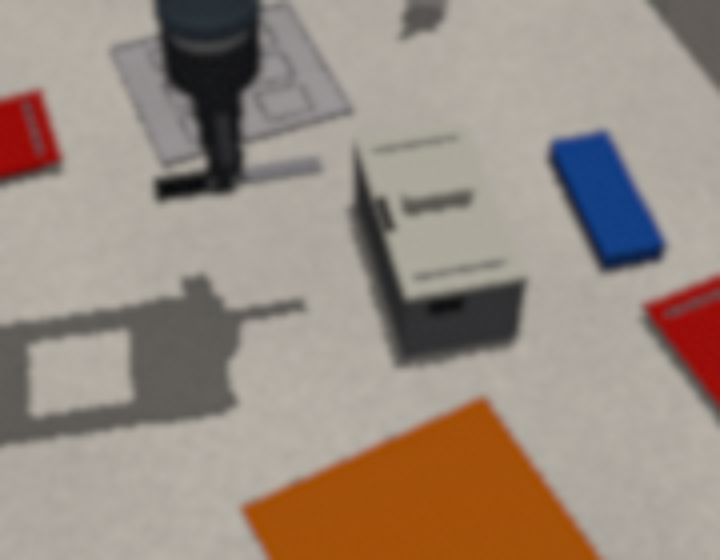

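Emit:
{"fn": "jog_arm", "kwargs": {"newtons": 120, "moves": [{"jaw": 0, "travel": [0, 0, 0.02], "turn": 0}, {"jaw": 0, "travel": [0, 0, 0.03], "turn": 0}, {"jaw": 0, "travel": [0, 0, 0.024], "turn": 0}, {"jaw": 0, "travel": [0, 0, 0.01], "turn": 0}, {"jaw": 0, "travel": [0, 0, 0], "turn": 0}, {"jaw": 0, "travel": [-0.015, 0, 0], "turn": 0}, {"jaw": 0, "travel": [-0.015, 0, 0], "turn": 0}, {"jaw": 0, "travel": [-0.01, 0, 0], "turn": 0}, {"jaw": 0, "travel": [0, 0, 0], "turn": 0}]}}

```text
clock: 10.75
tcp_pos: [0.4443, 0.0268, 0.0723]
orientation: [0.002, 0.071, 0.997, -0.0]
force: [0.6, 0.2, 0.0]
opening: 0.0124
grip_force: 121.6
```

```bash
python3 - <<'E'
from h import *
s=env.get_state();print(s['tcp_pos'],s['force'],s['grip_force'],psi())
im,d=vision.capture("side");save(cv2.resize(im[170:270,220:340],(720,600)),"s3")
E
```

```text
[0.44431067 0.02682839 0.07228157] [0.59197147 0.21337585 0.03439493] 121.5972451865673 171.82526864052974
```

View pics/s3.png

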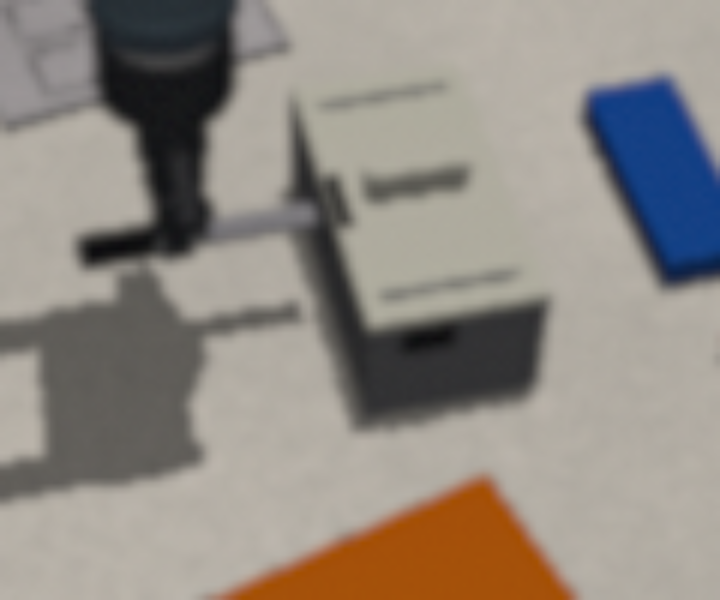

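The blade tip is just short of the notch, at (315,213), in line with the black mark. Next I insert it level.

Emit:
{"fn": "jog_arm", "kwargs": {"moves": [{"jaw": 0, "travel": [0, 0, 0.0008], "turn": 0}, {"jaw": 0, "travel": [-0.006, 0, 0], "turn": 0}, {"jaw": 0, "travel": [-0.006, 0, 0], "turn": 0}, {"jaw": 0, "travel": [-0.006, 0, 0], "turn": 0}, {"jaw": 0, "travel": [0, 0, 0], "turn": 0}]}}

```text
clock: 11.22
tcp_pos: [0.4607, 0.0253, 0.0706]
orientation: [0.001, 0.07, 0.998, -0.0]
force: [0.5, 0.2, -0.4]
opening: 0.0141
grip_force: 77.0
```

Emit:
{"fn": "jog_arm", "kwargs": {"moves": [{"jaw": 0, "travel": [-0.006, 0, 0], "turn": 0}, {"jaw": 0, "travel": [-0.007, 0, 0], "turn": 0}, {"jaw": 0, "travel": [-0.007, 0, 0], "turn": 0}, {"jaw": 0, "travel": [-0.006, 0, 0], "turn": 0}, {"jaw": 0, "travel": [0, 0, 0], "turn": 0}, {"jaw": 0, "travel": [0, 0, 0], "turn": 0}]}}

```text
clock: 11.72
tcp_pos: [0.4852, 0.0219, 0.0701]
orientation: [-0.0, 0.07, 0.998, 0.0]
force: [-0.7, 0.7, -1.3]
opening: 0.0124
grip_force: 120.9
```

Emit:
{"fn": "jog_arm", "kwargs": {"moves": [{"jaw": 0, "travel": [0, 0, -0.0015], "turn": 0}, {"jaw": 0, "travel": [0, 0, -0.0015], "turn": 0}, {"jaw": 0, "travel": [0, 0, -0.0015], "turn": 0}, {"jaw": 0, "travel": [0, 0, -0.0015], "turn": 0}, {"jaw": 0, "travel": [0, 0, 0], "turn": 0}]}}

```text
clock: 12.13
tcp_pos: [0.4844, 0.022, 0.0761]
orientation: [-0.0, 0.07, 0.998, 0.0]
force: [0.6, 1.1, -4.9]
opening: 0.0126
grip_force: 120.6
```

Emit:
{"fn": "jog_arm", "kwargs": {"moves": [{"jaw": 0, "travel": [0, 0, -0.0015], "turn": 0}, {"jaw": 0, "travel": [0, 0, -0.0015], "turn": 0}, {"jaw": 0, "travel": [0, 0, -0.0015], "turn": 0}, {"jaw": 0, "travel": [0, 0, -0.0015], "turn": 0}, {"jaw": 0, "travel": [0, 0, 0], "turn": 0}]}}

```text
clock: 12.55
tcp_pos: [0.4856, 0.0218, 0.0831]
orientation: [0.001, 0.07, 0.998, -0.0]
force: [0.7, -0.7, -1.4]
opening: 0.012
grip_force: 120.9
```

```bash
python3 - <<'E'
from h import *
im,d=vision.capture("side");save(cv2.resize(im[170:270,220:340],(720,600)),"s4")
im,d=vision.capture("top");W=np.zeros(im.shape);v,u=np.nonzero(d>0);W[v,u]=world("top",d>0,d)*1000
P=W[(abs(W[...,0]-588)<50)&(abs(W[...,1]-8)<85)&(W[...,2]>70)&(W[...,2]<120)]
a=np.radians(-7.9);x=(P[:,0]-588)*np.cos(a)+(P[:,1]-8)*np.sin(a)
for k in range(-50,51,10): print(k,np.median(P[abs(x-k)<5,2]).round(1),end=' ')
E
```

```text
-50 78.9 -40 97.5 -30 97.0 -20 95.3 -10 93.7 0 92.8 10 91.4 20 90.4 30 88.9 40 87.6 50 86.1
```

The lid is ajar: its top slopes from 98 mm at the front to 86 mm at the back. Next I withdraw the blade and put the opener on the mat.

Emit:
{"fn": "jog_arm", "kwargs": {"moves": [{"jaw": 0, "travel": [0, 0, 0.003], "turn": 0}, {"jaw": 0, "travel": [0, 0, 0.003], "turn": 0}, {"jaw": 0, "travel": [0.008, 0, 0], "turn": 0}, {"jaw": 0, "travel": [0.012, 0, 0], "turn": 0}, {"jaw": 0, "travel": [0.02, 0, 0], "turn": 0}, {"jaw": 0, "travel": [0.03, 0, 0], "turn": 0}, {"jaw": 0, "travel": [0.03, 0, 0], "turn": 0}, {"jaw": 0, "travel": [0, 0, -0.02], "turn": 0}, {"jaw": 0, "travel": [0, 0, -0.035], "turn": 0}, {"jaw": 0, "travel": [0, 0, -0.025], "turn": -5}, {"jaw": 0, "travel": [0, 0, 0], "turn": -5.6}, {"jaw": 0, "travel": [0, 0, 0], "turn": -5}]}}

```text
clock: 13.65
tcp_pos: [0.3868, 0.0358, 0.158]
orientation: [0.002, -0.068, 0.998, -0.001]
force: [-1.4, -0.9, -1.5]
opening: 0.0125
grip_force: 121.1
```

Emit:
{"fn": "jog_arm", "kwargs": {"moves": [{"jaw": 0, "travel": [-0.002, -0.015, 0], "turn": 0}, {"jaw": 0, "travel": [-0.004, -0.03, 0], "turn": 0}, {"jaw": 0, "travel": [-0.005, -0.038, 0], "turn": 0}, {"jaw": 0, "travel": [-0.005, -0.04, 0], "turn": 0}, {"jaw": 0, "travel": [-0.005, -0.04, 0], "turn": 0}, {"jaw": 0, "travel": [-0.005, -0.035, 0], "turn": 0}, {"jaw": 0, "travel": [-0.003, -0.025, 0], "turn": 0}, {"jaw": 0, "travel": [-0.0015, -0.01, 0], "turn": 0}, {"jaw": 0, "travel": [0, 0, 0], "turn": 0}]}}

```text
clock: 14.4
tcp_pos: [0.4465, -0.1927, 0.156]
orientation: [-0.0, -0.064, 0.998, -0.0]
force: [0.3, -0.2, -1.2]
opening: 0.0123
grip_force: 121.1
```

```bash
python3 - <<'E'
from h import *
print(totool([446.6,-191,6.5],187.5),env.get_state()['tcp_pos'],psi())
im,d=vision.capture("side");save(cv2.resize(im[170:300,220:380],(720,585)),"s5")
for r in masks_of("side","opener")[:1]:
    P=world("side",r['mask'],d)*1000;print(r['p'],r['bbox'],P.mean(0))
    for a in range(360,560,15):
        Q=P[abs(P[:,0]-a)<7]
        if len(Q)>3: print(a,np.median(Q,0).round(1))
E
```

```text
(array([ -0.3,   1.7, 149.5]), np.float64(-0.1)) [ 0.44651367 -0.19268996  0.15598934] 187.36664176701427
0.63 [257.4, 232.1, 299.0, 256.5] [ 444.48405737 -188.53473059  157.40919389]
390 [ 392.9 -200.2  167.7]
405 [ 404.6 -202.2  168.1]
420 [ 419.7 -200.4  168.5]
435 [ 432.6 -195.6  169.2]
465 [463.4 -88.8  -0. ]
495 [ 498.4 -184.6  164.8]
510 [ 510.  -184.9  164.3]
525 [ 522.3 -183.7  164.4]
```

View pics/s5.png

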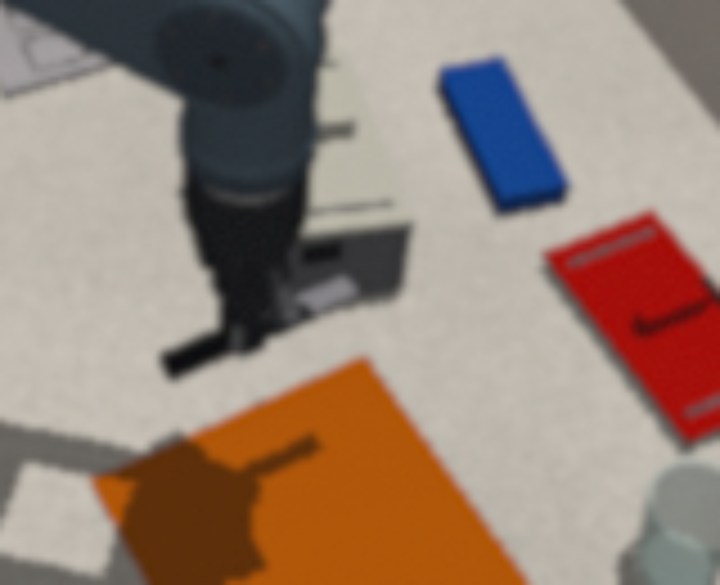

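The opener is level in the grip and held over the mat's near-left part, so I lower it.

Emit:
{"fn": "jog_arm", "kwargs": {"moves": [{"jaw": 0, "travel": [0, 0.0017, 0.02], "turn": 0}, {"jaw": 0, "travel": [0, 0, 0.035], "turn": 0}, {"jaw": 0, "travel": [0, 0, 0.04], "turn": 0}, {"jaw": 0, "travel": [0, 0, 0.03], "turn": 0}, {"jaw": 0, "travel": [0, 0, 0.015], "turn": 0}, {"jaw": 0, "travel": [0, 0, 0.005], "turn": 0}, {"jaw": 0, "travel": [0, 0, 0.002], "turn": 0}, {"jaw": 0, "travel": [0, 0, 0.0015], "turn": 0}, {"jaw": 0, "travel": [0, 0, 0], "turn": 0}]}}

```text
clock: 15.25
tcp_pos: [0.4473, -0.1894, 0.0089]
orientation: [0.001, -0.066, 0.998, -0.001]
force: [-0.8, -0.6, 0.0]
opening: 0.0127
grip_force: 121.1
```

Emit:
{"fn": "jog_arm", "kwargs": {"moves": [{"jaw": 0, "travel": [0, 0, 0.001], "turn": 0}, {"jaw": 0, "travel": [0, 0, 0.001], "turn": 0}, {"jaw": 0.02, "travel": [0, 0, 0], "turn": 0}, {"jaw": 0.03, "travel": [0, 0, 0], "turn": 0}, {"jaw": 0.04, "travel": [0, 0, 0], "turn": 0}, {"jaw": 0.04, "travel": [0, 0, -0.01], "turn": 0}, {"jaw": 0.04, "travel": [0, 0, -0.03], "turn": 0}, {"jaw": 0.04, "travel": [0, 0, -0.04], "turn": 0}, {"jaw": 0.04, "travel": [0, 0, -0.04], "turn": 0}, {"jaw": 0.04, "travel": [0, 0, -0.04], "turn": 0}, {"jaw": 0.04, "travel": [0, 0, -0.03], "turn": 0}, {"jaw": 0.04, "travel": [0, 0, 0], "turn": 0}]}}

```text
clock: 16.25
tcp_pos: [0.4498, -0.1918, 0.2039]
orientation: [0.005, -0.066, 0.998, -0.004]
force: [1.4, -1.0, 0.6]
opening: 0.0401
grip_force: 0.0
```

```bash
python3 - <<'E'
from h import *
# rib target: lid ajar, tilt ~6.5deg about back rim edge
a=np.radians(-7.9);c=np.array([588.3,9.0]);print(env.get_state()['tcp_pos'])
im,d=vision.capture("top");W=np.zeros(im.shape);v,u=np.nonzero(d>0);W[v,u]=world("top",d>0,d)*1000
e=W[...,:2]-c; lx=e[...,0]*np.cos(a)+e[...,1]*np.sin(a); ly=-e[...,0]*np.sin(a)+e[...,1]*np.cos(a)
I=im.astype(int); m=big((abs(lx)<62)&(abs(ly)<105)&(W[...,2]>76)&(I.min(2)>100)); print('lid',rect(W[m]/1000))
ex=W[...,2]-(92-lx*.125); m2=m&(ex>6)&(abs(ly)<30);print('rib',m2.sum(),W[m2].mean(0),lx[m2].mean(),ly[m2].mean(),lx[m2].min(),lx[m2].max())
for r in masks_of("top","lid"):
    P=W[r['mask']&(d>0)]
    if abs(np.median(P[:,0])-588)<40: print(rect(P/1000),r['p'])
for r in masks_of("top","opener")[:1]:P=W[r['mask']&(d>0)];print('op',rect(P/1000))
E
```

```text
[ 0.44983178 -0.19176852  0.20385611]
lid (array([589.7,   7.9]), array([193.6, 104.9]), 82.3)
rib 63 [591.13846365   7.6767998  110.57080333] 2.9933917617531995 -0.9205109753134842 -27.252265900374688 32.95215508254609
(array([599.2,   3.4]), array([204.3, 126.8]), 82.7) 0.68
op (array([490.4, 307.5]), array([203.2, 180.1]), 3.8)
```

Emit:
{"fn": "jog_arm", "kwargs": {"newtons": 70, "moves": [{"jaw": 0.05, "travel": [0, 0, 0], "turn": 5.4}, {"jaw": 0.05, "travel": [0, 0, 0], "turn": 5}, {"jaw": 0.05, "travel": [0, 0, 0], "turn": 5}, {"jaw": 0.05, "travel": [-0.008, 0.015, 0], "turn": 0}, {"jaw": 0.05, "travel": [-0.0148, 0.03, 0], "turn": 0}, {"jaw": 0.05, "travel": [-0.017, 0.0324, 0], "turn": 0}, {"jaw": 0.05, "travel": [-0.018, 0.035, 0], "turn": 0}, {"jaw": 0.05, "travel": [-0.018, 0.035, 0], "turn": 0}, {"jaw": 0.05, "travel": [-0.018, 0.035, 0], "turn": 0}, {"jaw": 0.05, "travel": [-0.012, 0.025, 0], "turn": 0}, {"jaw": 0.05, "travel": [-0.006, 0.01, 0], "turn": 0}, {"jaw": 0.05, "travel": [0, 0, 0], "turn": 0}]}}

```text
clock: 17.4
tcp_pos: [0.5867, 0.0129, 0.1934]
orientation: [-0.002, 0.067, 0.998, 0.0]
force: [-0.6, -0.1, 0.0]
opening: 0.0499
grip_force: 0.0
```

```bash
python3 - <<'E'
from h import *
print(totool([591,8,95],172),env.get_state()['tcp_pos'],psi())
C=vision.calibration("wrist");im,d=vision.capture("wrist");save(im,"w6")
W=np.zeros(im.shape);v,u=np.nonzero(d>0);W[v,u]=world("wrist",d>0,d,C)*1000
for r in masks_of("wrist","lid")[:2]:
    P=W[r['mask']&(d>0)];print(r['p'],r['bbox'],rect(P/1000),np.percentile(P[:,2],[5,50,99]))
    Q=P[P[:,2]>104]
    if len(Q): print('rib',rect(Q/1000),Q.mean(0))
E
```

```text
(array([-5. , -4.3, 98.4]), np.float64(0.3)) [0.58666521 0.01294717 0.19342648] 172.30342039212655
0.96 [50.8, 345.7, 125.3, 384.0] (array([ 672.4, -126.8]), array([ 85.4, 304.7]), 58.2) [15.4656576  16.45174828 25.27015998]
rib (array([574.9, -26.7]), array([14.7, 35.2]), 52.6) [579.86818569 -26.63767727 260.76837925]
0.95 [109.1, 130.2, 374.4, 256.6] (array([604.6,  20.6]), array([219.1, 134.9]), 82.0) [ 85.13978407  90.51564515 111.09615264]
rib (array([588.1,   5.6]), array([43.6, 58.1]), 53.4) [587.42323646   7.58921671 109.53984114]
```

View pics/w6.png

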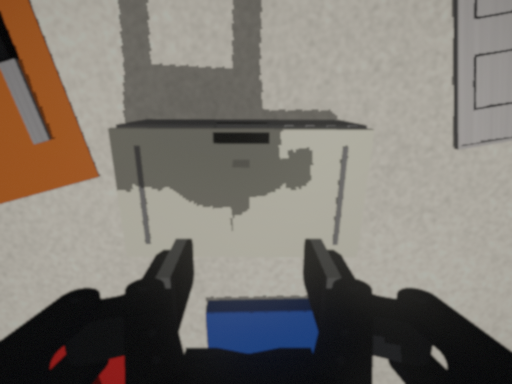

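Emit:
{"fn": "jog_arm", "kwargs": {"moves": [{"jaw": 0.05, "travel": [-0.004, -0.0045, 0.02], "turn": 0}, {"jaw": 0.05, "travel": [0, 0, 0.03], "turn": 0}, {"jaw": 0.05, "travel": [0, 0, 0.025], "turn": 0}, {"jaw": 0.05, "travel": [0, 0, 0.015], "turn": 0}, {"jaw": 0.05, "travel": [0, 0, 0.008], "turn": 0}, {"jaw": 0.05, "travel": [0, 0, 0], "turn": 0}]}}

```text
clock: 18.0
tcp_pos: [0.588, 0.0045, 0.0953]
orientation: [-0.002, 0.07, 0.998, 0.0]
force: [-0.4, 0.0, 0.1]
opening: 0.0499
grip_force: 0.0
```

Emit:
{"fn": "jog_arm", "kwargs": {"moves": [{"jaw": 0.03, "travel": [0, 0, 0], "turn": 0}, {"jaw": 0.02, "travel": [0, 0, 0], "turn": 0}, {"jaw": 0, "travel": [0, 0, 0], "turn": 0}, {"jaw": 0, "travel": [0, 0, 0], "turn": 0}, {"jaw": 0, "travel": [0, 0, 0], "turn": 0}, {"jaw": 0, "travel": [0, 0, 0], "turn": 0}, {"jaw": 0, "travel": [0, 0, 0], "turn": 0}]}}

```text
clock: 18.58
tcp_pos: [0.5914, 0.0059, 0.0997]
orientation: [0.001, 0.069, 0.998, 0.0]
force: [-0.8, 1.5, 5.4]
opening: 0.01
grip_force: 68.7
```

Emit:
{"fn": "jog_arm", "kwargs": {"newtons": 90, "moves": [{"jaw": 0, "travel": [0, 0, -0.003], "turn": 0}, {"jaw": 0, "travel": [0, 0, -0.005], "turn": 0}, {"jaw": 0, "travel": [0, 0, -0.01], "turn": 0}, {"jaw": 0, "travel": [0, 0, -0.02], "turn": 0}, {"jaw": 0, "travel": [0, 0, -0.03], "turn": 0}, {"jaw": 0, "travel": [0, 0, -0.03], "turn": 0}, {"jaw": 0, "travel": [0, 0, -0.02], "turn": 0}, {"jaw": 0, "travel": [0, 0, 0], "turn": 0}, {"jaw": 0, "travel": [0, 0, 0], "turn": 0}]}}

```text
clock: 19.33
tcp_pos: [0.5912, 0.0054, 0.2178]
orientation: [0.002, 0.069, 0.998, -0.0]
force: [-1.3, 0.5, -2.4]
opening: 0.0092
grip_force: 90.8
```

```bash
python3 - <<'E'
from h import *
im,d=vision.capture("side");save(cv2.resize(im[130:270,220:400],(720,560)),"s7")
im,d=vision.capture("top");W=np.zeros(im.shape);v,u=np.nonzero(d>0);W[v,u]=world("top",d>0,d)*1000
I=im.astype(int)
for r in masks_of("top","opener")[:3]:P=W[r['mask']&(d>0)];print('op',r['p'],rect(P/1000),np.median(P[:,2]))
mat=(abs(W[...,0]-476)<140)&(abs(W[...,1]+288)<160)
k=big(mat&(I.max(2)<75)&(W[...,2]<40));print('dark',rect(W[k]/1000),k.sum())
L=(W[...,2]>165)&(W[...,2]<230)&(I.min(2)>110)&(I[...,0]-I[...,2]>3)&(abs(W[...,0]-590)<80);P=W[L];A=np.c_[P[:,:2]-[590,8],np.ones(len(P))];print('plane',np.linalg.lstsq(A,P[:,2],rcond=None)[0],rect(P/1000))
print(totool([476,-288,200],180+7.5),env.get_state()['tcp_pos'],env.get_state()['force'])
E
```

```text
op 0.54 (array([ 464.8, -189.8]), array([131.5,  22.2]), 7.1) 15.844452053633384
dark (array([ 422.9, -192.5]), array([62.6, 16.2]), 7.8) 72
plane [-9.84167472e-02  7.16509684e-03  2.07052541e+02] (array([589.6,  17. ]), array([167.1, 104.1]), 81.9)
(array([  71.8, -306.6,   14. ]), np.float64(-15.4)) [0.58918583 0.0058137  0.21403608] [-0.22029429 -0.53992077 -1.89337681]
```

View pics/s7.png

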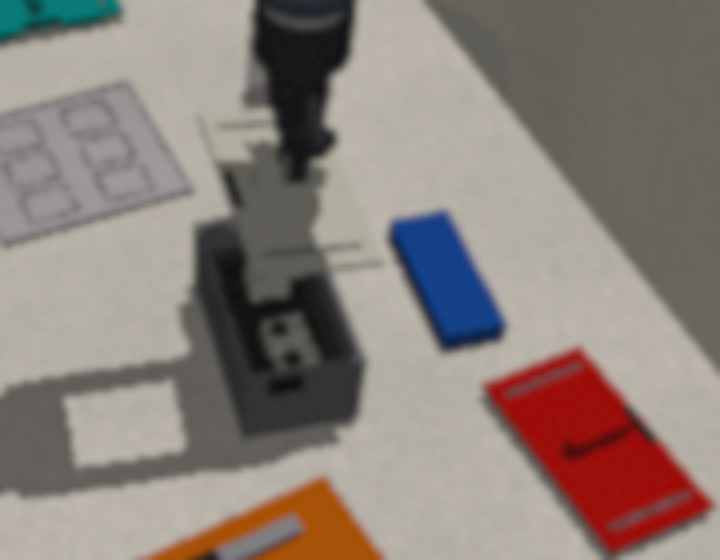

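The lid is lifted clear, about 5.6° nose-up. White loggers show in the case around (290,340), and the opener is still where I laid it. I take the lid to the mat next.

Emit:
{"fn": "jog_arm", "kwargs": {"moves": [{"jaw": 0, "travel": [0, 0, 0], "turn": -4}, {"jaw": 0, "travel": [0, 0, 0], "turn": -6}, {"jaw": 0, "travel": [0, 0, 0], "turn": -5.4}, {"jaw": 0, "travel": [0.006, -0.012, 0], "turn": 0}, {"jaw": 0, "travel": [0.01, -0.0204, 0], "turn": 0}, {"jaw": 0, "travel": [0.0146, -0.03, 0], "turn": 0}, {"jaw": 0, "travel": [0.0165, -0.0335, 0], "turn": 0}, {"jaw": 0, "travel": [0.0165, -0.0335, 0], "turn": 0}, {"jaw": 0, "travel": [0.0165, -0.0335, 0], "turn": 0}, {"jaw": 0, "travel": [0.0165, -0.0335, 0], "turn": 0}, {"jaw": 0, "travel": [0.0165, -0.0335, 0], "turn": 0}, {"jaw": 0, "travel": [0.0145, -0.03, 0], "turn": 0}]}}

```text
clock: 20.48
tcp_pos: [0.4956, -0.2708, 0.2144]
orientation: [-0.001, -0.064, 0.998, 0.001]
force: [0.3, -0.2, -0.6]
opening: 0.0091
grip_force: 90.9
```

Emit:
{"fn": "jog_arm", "kwargs": {"moves": [{"jaw": 0, "travel": [0.012, -0.0245, 0], "turn": 0}, {"jaw": 0, "travel": [0.0075, -0.0153, 0], "turn": 0}, {"jaw": 0, "travel": [0.0035, -0.007, 0], "turn": 0}, {"jaw": 0, "travel": [0, 0, 0], "turn": 0}, {"jaw": 0, "travel": [0, 0, 0], "turn": 0}]}}

```text
clock: 20.9
tcp_pos: [0.4806, -0.3176, 0.2148]
orientation: [-0.0, -0.065, 0.998, 0.001]
force: [-0.2, 0.3, -1.5]
opening: 0.009
grip_force: 90.9
```

```bash
python3 - <<'E'
from h import *
s=env.get_state();print(totool([479.9,-317.7,36],187.5),s['tcp_pos'],s['force'],s['opening'])
im,d=vision.capture("top");W=np.zeros(im.shape);v,u=np.nonzero(d>0);W[v,u]=world("top",d>0,d)*1000
I=im.astype(int)
L=(W[...,2]>165)&(W[...,2]<230)&(I.min(2)>90)&(I[...,0]-I[...,2]>3)&(abs(W[...,0]-480)<90);P=W[L];A=np.c_[P[:,:2]-[480,-317],np.ones(len(P))];print('plane',np.linalg.lstsq(A,P[:,2],rcond=None)[0],rect(P/1000))
for r in masks_of("top","opener")[:2]:P=W[r['mask']&(d>0)];print('op',r['p'],rect(P/1000),np.median(P[:,2]))
E
```

```text
(array([  0.8,  -0. , 178.8]), np.float64(-0.1)) [ 0.48064637 -0.31760274  0.21482449] [-0.17750539  0.31407547 -1.53991674] 0.009028320811057743
plane [-9.14977950e-02 -1.63438382e-02  2.06428394e+02] (array([ 478.8, -317.2]), array([103.6, 189. ]), 7.1)
op 0.63 (array([ 696.4, -368.5]), array([68.1, 65. ]), 35.2) 49.74778408455227
op 0.44 (array([ 462.8, -189.6]), array([137.4,  21.9]), 7.9) 14.863333828401881
```

Emit:
{"fn": "jog_arm", "kwargs": {"moves": [{"jaw": 0, "travel": [0, 0, 0.02], "turn": 0}, {"jaw": 0, "travel": [0, 0, 0.035], "turn": 0}, {"jaw": 0, "travel": [0, 0, 0.038], "turn": 0}, {"jaw": 0, "travel": [0, 0, 0.035], "turn": 0}, {"jaw": 0, "travel": [0, 0, 0.025], "turn": 0}, {"jaw": 0, "travel": [0, 0, 0.015], "turn": 0}, {"jaw": 0, "travel": [0, 0, 0.007], "turn": 0}, {"jaw": 0, "travel": [0, 0, 0.003], "turn": 0}, {"jaw": 0, "travel": [0, 0, 0], "turn": 0}, {"jaw": 0, "travel": [0, 0, 0], "turn": 0}]}}

```text
clock: 21.83
tcp_pos: [0.4822, -0.3184, 0.039]
orientation: [0.001, -0.066, 0.998, -0.001]
force: [-0.3, -0.7, -1.2]
opening: 0.009
grip_force: 90.8
```

Emit:
{"fn": "jog_arm", "kwargs": {"newtons": 20, "moves": [{"jaw": 0, "travel": [0, 0, 0.001], "turn": 0}, {"jaw": 0, "travel": [0, 0, 0.001], "turn": 0}, {"jaw": 0, "travel": [0, 0, 0.001], "turn": 0}, {"jaw": 0, "travel": [0, 0, 0.001], "turn": 0}, {"jaw": 0, "travel": [0, 0, 0.001], "turn": 0}, {"jaw": 0, "travel": [0, 0, 0.001], "turn": 0}, {"jaw": 0, "travel": [0, 0, 0], "turn": 0}]}}

```text
clock: 22.42
tcp_pos: [0.4808, -0.3185, 0.0332]
orientation: [-0.0, -0.066, 0.998, -0.0]
force: [-7.0, 2.6, 13.2]
opening: 0.0093
grip_force: 92.8
```

Emit:
{"fn": "jog_arm", "kwargs": {"newtons": 20, "moves": [{"jaw": 0, "travel": [0, 0, -0.001], "turn": 0}, {"jaw": 0.016, "travel": [0, 0, 0], "turn": 0}, {"jaw": 0.02, "travel": [0, 0, 0], "turn": 0}, {"jaw": 0.03, "travel": [0, 0, 0], "turn": 0}, {"jaw": 0.04, "travel": [0, 0, 0], "turn": 0}, {"jaw": 0.04, "travel": [0, 0, -0.01], "turn": 0}, {"jaw": 0.04, "travel": [0, 0, -0.03], "turn": 0}, {"jaw": 0.04, "travel": [0, 0, -0.04], "turn": 0}, {"jaw": 0.04, "travel": [0, 0, -0.04], "turn": 0}, {"jaw": 0.04, "travel": [0, 0, -0.04], "turn": 0}, {"jaw": 0.04, "travel": [0, 0, -0.03], "turn": 0}]}}

```text
clock: 23.33
tcp_pos: [0.4818, -0.3186, 0.2273]
orientation: [0.001, -0.066, 0.998, -0.002]
force: [0.8, -1.2, -0.4]
opening: 0.0397
grip_force: 0.0
```

```bash
python3 - <<'E'
from h import *
s=env.get_state();print(s['tcp_pos'],psi())
im,d=vision.capture("top");save(cv2.resize(im[95:235,150:410],(800,430)),"t8")
W=np.zeros(im.shape);v,u=np.nonzero(d>0);W[v,u]=world("top",d>0,d)*1000
I=im.astype(int)
for t in["lid","opener"]:
  for r in masks_of("top",t)[:5]:
    P=W[r['mask']&(d>0)]
    if abs(np.median(P[:,0])-476)<100 and np.median(P[:,1])<-100: print(t,r['p'],rect(P/1000),np.median(P[:,2]))
# loggers
a=np.radians(-7.9);c=np.array([588.3,9.0]);e=W[...,:2]-c; lx=e[...,0]*np.cos(a)+e[...,1]*np.sin(a); ly=-e[...,0]*np.sin(a)+e[...,1]*np.cos(a)
for r in masks_of("top","logger1"):
    P=W[r['mask']&(d>0)]; print('log',round(r['p'],2),rect(P/1000),np.median(P[:,2]))
tr=[r for r in masks_of("top","tray")][0];print('tray',rect(W[tr['mask']&(d>0)]/1000))
E
```

```text
[ 0.4817858  -0.3186299   0.22730149] 187.528900870161
lid 0.62 (array([ 471.9, -279.1]), array([112.7, 273.8]), 10.4) 21.32866949581502
opener 0.55 (array([ 462.9, -189.2]), array([136.5,  21.2]), 7.0) 15.40696859456836
log 0.18 (array([ 462.7, -189.2]), array([134.9,  21.2]), 7.0) 15.82068743241749
tray (array([489.8, 305.6]), array([201.6, 179.1]), 3.6)
```

View pics/t8.png

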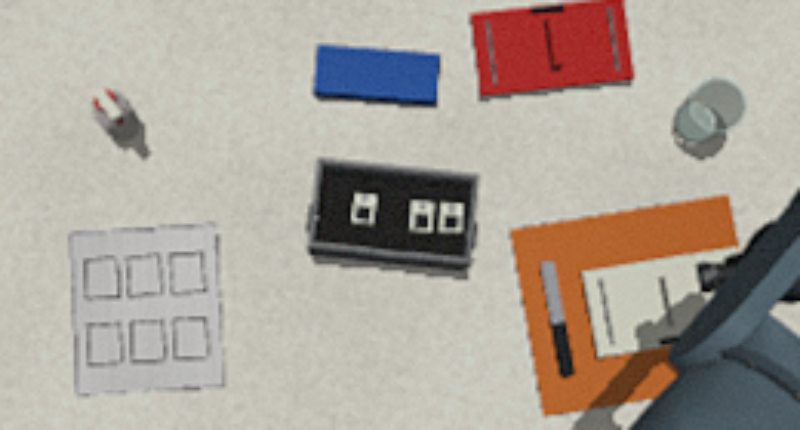

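Both pieces are on the mat. The lid is near (650,300) and looks flat, with the opener at (557,320). The case holds three loggers, at (364,208), (422,215) and (452,217), all with displays up.

Emit:
{"fn": "jog_arm", "kwargs": {"moves": [{"jaw": 0.085, "travel": [-0.01, 0.0205, 0], "turn": 5.5}, {"jaw": 0.085, "travel": [-0.0165, 0.0345, 0], "turn": 0}, {"jaw": 0.085, "travel": [-0.0165, 0.0345, 0], "turn": 0}, {"jaw": 0.085, "travel": [-0.0165, 0.0345, 0], "turn": 0}, {"jaw": 0.085, "travel": [-0.0165, 0.0345, 0], "turn": 0}, {"jaw": 0.085, "travel": [-0.0165, 0.0345, 0], "turn": 0}, {"jaw": 0.085, "travel": [-0.0165, 0.0345, 0], "turn": 0}, {"jaw": 0.085, "travel": [-0.0165, 0.0345, 0], "turn": 0}, {"jaw": 0.085, "travel": [-0.014, 0.028, 0], "turn": 0}, {"jaw": 0.085, "travel": [-0.009, 0.018, 0], "turn": 5}, {"jaw": 0.085, "travel": [0, 0, 0], "turn": 7}, {"jaw": 0.085, "travel": [0, 0, 0], "turn": 7}]}}

```text
clock: 24.58
tcp_pos: [0.6157, -0.0022, 0.22]
orientation: [-0.002, 0.149, 0.989, 0.0]
force: [-0.7, -0.1, 0.4]
opening: 0.0851
grip_force: 0.0
```

Emit:
{"fn": "jog_arm", "kwargs": {"moves": [{"jaw": 0.085, "travel": [0, 0, 0], "turn": 7}, {"jaw": 0.085, "travel": [0, 0, 0], "turn": 7}, {"jaw": 0.085, "travel": [0, 0, 0], "turn": 7}, {"jaw": 0.085, "travel": [0, 0, 0], "turn": 7}, {"jaw": 0.085, "travel": [0, 0, 0], "turn": 7}, {"jaw": 0.085, "travel": [0, 0, 0], "turn": 7}, {"jaw": 0.085, "travel": [0, 0, 0], "turn": 7}, {"jaw": 0.085, "travel": [0, 0, 0], "turn": 7}, {"jaw": 0.085, "travel": [0, 0, 0], "turn": 7}, {"jaw": 0.085, "travel": [0, 0, 0], "turn": 7}, {"jaw": 0.085, "travel": [0, 0, 0], "turn": 7}, {"jaw": 0.085, "travel": [0, 0, 0], "turn": 5}]}}

```text
clock: 25.58
tcp_pos: [0.6153, -0.004, 0.2201]
orientation: [-0.002, 0.762, 0.647, -0.001]
force: [0.3, 0.1, -1.2]
opening: 0.0848
grip_force: 0.0
```

Emit:
{"fn": "jog_arm", "kwargs": {"moves": [{"jaw": 0.085, "travel": [0, 0, 0], "turn": 0}, {"jaw": 0.085, "travel": [0, 0, 0], "turn": 0}, {"jaw": 0.085, "travel": [0, 0, 0], "turn": 0}]}}

```text
clock: 25.83
tcp_pos: [0.616, -0.0041, 0.2215]
orientation: [-0.001, 0.759, 0.651, -0.001]
force: [-0.7, -0.9, -0.3]
opening: 0.0848
grip_force: 0.0
```

```bash
python3 - <<'E'
from h import *
s=env.get_state();print(s['tcp_pos'],psi())
C=vision.calibration("wrist");im,d=vision.capture("wrist");save(im,"w9")
W=np.zeros(im.shape);v,u=np.nonzero(d>0);W[v,u]=world("wrist",d>0,d,C)*1000
I=im.astype(int)
for r in masks_of("wrist","logger1"):
    P=W[r['mask']&(d>0)];P=P[(P[:,2]>60)&(P[:,2]<80)]
    if len(P)>20:print('log',round(r['p'],2),np.round(r['bbox']),rect(P/1000),np.median(P[:,2]))
T=(W[...,2]>59)&(W[...,2]<74)&(abs(W[...,0]-588)<45)&(abs(W[...,1]-9)<95)
n,l,st,_=cv2.connectedComponentsWithStats(T.astype(np.uint8))
for i in range(1,n):
    if st[i,4]>150: print('blob',rect(W[l==i]/1000),np.median(W[l==i][:,2]),st[i])
E
```

```text
[ 0.61601954 -0.00413582  0.22145237] 81.174607775075
log 0.94 [195. 187. 237. 221.] (array([581.4, -25.8]), array([26.7, 33.9]), 84.7) 65.43517634185321
log 0.62 [201. 219. 239. 252.] (array([579.1, -58.8]), array([26.2, 33.7]), 84.6) 65.42467742739433
log 0.59 [198. 112. 232. 150.] (array([592.4,  41. ]), array([26.2, 34. ]), 80.3) 65.48035578777117
blob (array([549.9,  68.9]), array([76.6, 24.9]), 62.2) 66.6937033624005 [152  66  33  89 444]
blob (array([592.4,  41. ]), array([26.2, 34. ]), 80.3) 65.47478185127403 [ 195  117   40   31 1189]
blob (array([605.6, -60.1]), array([115.6,  57.6]), 39.7) 67.73046742842575 [185 174  82  91 650]
blob (array([581.3, -25.8]), array([26.6, 34.1]), 82.7) 65.4169826760253 [ 197  191   38   29 1023]
blob (array([578.8, -59. ]), array([26.3, 34.3]), 85.6) 65.40318773673926 [201 224  38  29 960]
```

View pics/w9.png

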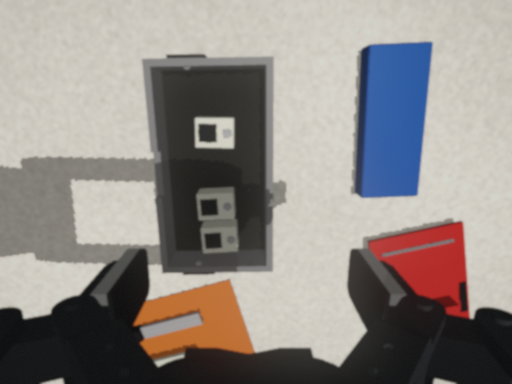

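Emit:
{"fn": "jog_arm", "kwargs": {"newtons": 40, "moves": [{"jaw": 0.055, "travel": [0.0205, -0.0151, 0], "turn": 0}, {"jaw": 0.055, "travel": [0.0205, -0.0151, 0], "turn": 0}, {"jaw": 0.055, "travel": [0, 0, 0], "turn": 0.9}, {"jaw": 0.055, "travel": [0, 0, 0.02], "turn": 0}, {"jaw": 0.055, "travel": [0, 0, 0.035], "turn": 0}, {"jaw": 0.055, "travel": [0, 0, 0.035], "turn": 0}, {"jaw": 0.055, "travel": [0, 0, 0], "turn": 0}, {"jaw": 0.055, "travel": [0, 0, 0], "turn": 0}]}}

```text
clock: 26.6
tcp_pos: [0.5916, 0.041, 0.131]
orientation: [-0.002, 0.765, 0.644, -0.002]
force: [0.7, -0.8, -0.1]
opening: 0.0551
grip_force: 0.0
```

```bash
python3 - <<'E'
from h import *
print(totool([592.4,41,46],80.3),env.get_state()['tcp_pos'])
E
```

```text
(array([ 0.1,  0.8, 85. ]), np.float64(-0.2)) [0.5916025  0.04099456 0.13100277]
```

Emit:
{"fn": "jog_arm", "kwargs": {"moves": [{"jaw": 0.05, "travel": [0, 0.0008, 0.025], "turn": 0}, {"jaw": 0.05, "travel": [0, 0, 0.025], "turn": 0}, {"jaw": 0.05, "travel": [0, 0, 0.02], "turn": 0}, {"jaw": 0.05, "travel": [0, 0, 0.01], "turn": 0}, {"jaw": 0.05, "travel": [0, 0, 0.005], "turn": 0}, {"jaw": 0.05, "travel": [0, 0, 0], "turn": 0}, {"jaw": 0.04, "travel": [0, 0, 0], "turn": 0}, {"jaw": 0.02, "travel": [0, 0, 0], "turn": 0}, {"jaw": 0.02, "travel": [0, 0, 0], "turn": 0}, {"jaw": 0.02, "travel": [0, 0, 0], "turn": 0}, {"jaw": 0.02, "travel": [0, 0, 0], "turn": 0}]}}

```text
clock: 27.52
tcp_pos: [0.5957, 0.0406, 0.0499]
orientation: [0.001, 0.765, 0.644, 0.001]
force: [0.1, -0.2, 6.2]
opening: 0.033
grip_force: 41.2
```

Emit:
{"fn": "jog_arm", "kwargs": {"moves": [{"jaw": 0.02, "travel": [0, 0, 0], "turn": 0}, {"jaw": 0.02, "travel": [0, 0, -0.01], "turn": 0}, {"jaw": 0.02, "travel": [0, 0, -0.025], "turn": 0}, {"jaw": 0.02, "travel": [0, 0, -0.035], "turn": 0}, {"jaw": 0.02, "travel": [0, 0, -0.035], "turn": 0}, {"jaw": 0.02, "travel": [0, 0, -0.02], "turn": 0}, {"jaw": 0.02, "travel": [0, 0, 0], "turn": 0}, {"jaw": 0.02, "travel": [0, 0, 0], "turn": 0}]}}

```text
clock: 28.18
tcp_pos: [0.595, 0.0408, 0.1751]
orientation: [0.001, 0.765, 0.644, 0.001]
force: [0.2, -0.4, -0.7]
opening: 0.0328
grip_force: 40.4
```

Emit:
{"fn": "jog_arm", "kwargs": {"moves": [{"jaw": 0.02, "travel": [0.01, -0.0085, 0], "turn": 0}, {"jaw": 0.02, "travel": [0.02, -0.0165, 0], "turn": 0}, {"jaw": 0.02, "travel": [0.0265, -0.022, 0], "turn": 0}, {"jaw": 0.02, "travel": [0.0265, -0.022, 0], "turn": 0}, {"jaw": 0.02, "travel": [0.0265, -0.022, 0], "turn": 0}, {"jaw": 0.02, "travel": [0.0265, -0.022, 0], "turn": 0}, {"jaw": 0.02, "travel": [0.0265, -0.022, 0], "turn": 0}, {"jaw": 0.02, "travel": [0.0265, -0.022, 0], "turn": 0}, {"jaw": 0.02, "travel": [0.02, -0.0165, 0], "turn": -4}, {"jaw": 0.02, "travel": [0.0116, -0.011, 0], "turn": -4}, {"jaw": 0.02, "travel": [0, 0, 0], "turn": -3.7}, {"jaw": 0.02, "travel": [0, 0, 0], "turn": 0}]}}

```text
clock: 29.18
tcp_pos: [0.4463, 0.2901, 0.1707]
orientation: [-0.001, 0.694, 0.72, -0.002]
force: [1.1, 0.9, -0.5]
opening: 0.0328
grip_force: 40.4
```

```bash
cat > tray.py <<'E'
from h import *
s=env.get_state();print(s['tcp_pos'],psi(),s['opening'],s['force'])
C=vision.calibration("wrist");im,d=vision.capture("wrist");save(im,"w10")
W=np.zeros(im.shape);v,u=np.nonzero(d>0);W[v,u]=world("wrist",d>0,d,C)*1000
m=masks_of("wrist","tray")[0];print(m['p'],m['bbox'],rect(W[m['mask']&(d>0)&(W[...,2]<15)]/1000))
# outlines: dark lines on tray floor
g=cv2.cvtColor(im,cv2.COLOR_RGB2GRAY);bh=cv2.morphologyEx(g,cv2.MORPH_BLACKHAT,np.ones((9,9)))
M=cv2.erode(cv2.morphologyEx(m['mask'].astype(np.uint8),cv2.MORPH_CLOSE,np.ones((15,15))),np.ones((9,9)))
b=((bh>25)&(M>0)&(W[...,2]<9)).astype(np.uint8); b=cv2.dilate(b,np.ones((2,2)))
for c in cv2.findContours(b,cv2.RETR_EXTERNAL,cv2.CHAIN_APPROX_NONE)[0]:
    q=c[:,0];P=W[q[:,1],q[:,0]];P=P[P[:,2]!=0]
    if len(P)>80: print('out',rect(P/1000),np.median(P[:,2]).round(1))
E
python3 tray.py
```

```text
[0.44629216 0.2901288  0.17071241] 92.10227443672323 0.0328286207951533 [ 1.0694771   0.90765919 -0.52940103]
0.58 [184.3, 53.2, 420.0, 253.8] (array([489.7, 304.6]), array([206.4, 185.9]), 2.0)
out (array([530.6, 254.5]), array([52.2, 44.4]), 0.9) 2.5
out (array([434. , 258.2]), array([16.3, 28.9]), 1.2) 2.8
out (array([528.6, 306.8]), array([52.7, 42.9]), 2.5) 2.6
out (array([448.9, 305.1]), array([52.1, 41.5]), 0.2) 2.5
out (array([526.9, 358.4]), array([52.5, 43.1]), 2.2) 2.5
out (array([446.9, 356.1]), array([51.6, 43.8]), 1.4) 2.5
out (array([585.2, 309. ]), array([174.5,  12.9]), 88.5) 3.8
out (array([494.7, 392.9]), array([ 2.5, 44.9]), 89.9) 2.4
out (array([438.3, 390.6]), array([40.5,  1.9]), 1.8) 2.3
```

View pics/w10.png

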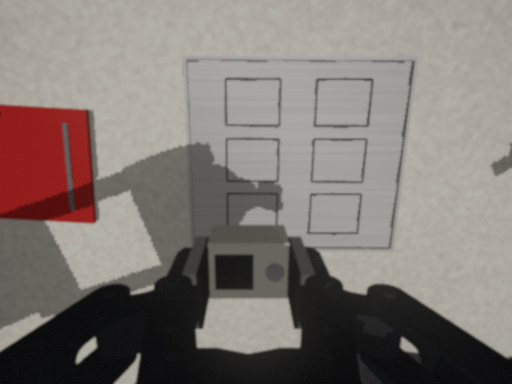

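Held logger A is centred and square between the fingers, display up. Above it all six outlines show, so the tray centre is about (488.7, 305.6) mm and its yaw 1.8°.

Emit:
{"fn": "jog_arm", "kwargs": {"moves": [{"jaw": 0.02, "travel": [0.02, 0.001, 0], "turn": 0}, {"jaw": 0.02, "travel": [0.03, 0.0012, 0], "turn": 0}, {"jaw": 0.02, "travel": [0.0161, 0.001, 0], "turn": 0.3}, {"jaw": 0.02, "travel": [0, 0, 0.02], "turn": 0}, {"jaw": 0.02, "travel": [0, 0, 0.035], "turn": 0}, {"jaw": 0.02, "travel": [0, 0, 0.035], "turn": 0}, {"jaw": 0.02, "travel": [0, 0, 0.03], "turn": 0}, {"jaw": 0.02, "travel": [0, 0, 0.02], "turn": 0}, {"jaw": 0.02, "travel": [0, 0, 0.008], "turn": 0}, {"jaw": 0.02, "travel": [0, 0, 0.004], "turn": 0}, {"jaw": 0.02, "travel": [0, 0, 0], "turn": 0}, {"jaw": 0.02, "travel": [0, 0, 0], "turn": 0}]}}

```text
clock: 30.28
tcp_pos: [0.4514, 0.3556, 0.0219]
orientation: [0.0, 0.698, 0.716, 0.001]
force: [0.5, -0.7, 0.1]
opening: 0.0329
grip_force: 40.4
```

```bash
python3 - <<'E'
from h import *
for i in range(6):
    s=env.get_state();print(np.round(s['tcp_pos']*1000,1),psi().round(2),s['clock']);vision.capture("side")
E
```

```text
[451.4 355.6  21.9] 91.46 30.2833
[451.6 355.8  22.3] 91.48 30.3333
[451.6 355.9  22.5] 91.5 30.3833
[451.5 355.9  22.4] 91.5 30.4333
[451.3 355.8  22.2] 91.51 30.4833
[451.  355.8  21.9] 91.52 30.5333
```

```bash
sed -i 's/"w10"/"w11"/' tray.py; python3 tray.py; python3 - <<'E'
from h import *
im,d=vision.capture("side");save(cv2.resize(im[125:205,200:300],(750,600)),"s11")
E
```

```text
[0.45085095 0.35566507 0.02170236] 91.51720629904227 0.03326924330028576 [ 0.24025462 -0.28998851  0.44076192]
0.88 [114.0, 158.4, 512.0, 384.0] (array([489.5, 329.7]), array([211.1, 134. ]), 1.8)
out (array([472.7, 304.6]), array([ 2.9, 26. ]), 4.8) 2.6
out (array([584. , 335.5]), array([ 3.1, 73.1]), 2.3) 3.5
out (array([446.5, 368.5]), array([50.7, 19.8]), 4.0) 2.6
out (array([526.9, 358.5]), array([52.4, 44.3]), 2.1) 2.5
```

View pics/w11.png

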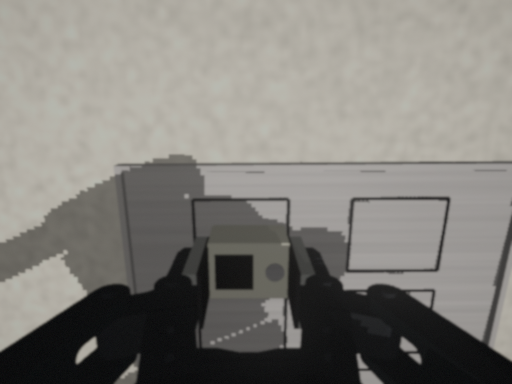

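Emit:
{"fn": "jog_arm", "kwargs": {"moves": [{"jaw": 0.02, "travel": [0.0005, -0.0038, 0], "turn": -0.3}, {"jaw": 0.02, "travel": [0, 0, 0.005], "turn": 0}, {"jaw": 0.02, "travel": [0, 0, 0.004], "turn": 0}, {"jaw": 0.02, "travel": [0, 0, 0.002], "turn": 0}, {"jaw": 0.02, "travel": [0, 0, 0], "turn": 0}]}}

```text
clock: 31.15
tcp_pos: [0.4461, 0.3556, 0.0091]
orientation: [-0.0, 0.696, 0.718, -0.001]
force: [-0.8, -1.6, -0.5]
opening: 0.0329
grip_force: 40.4
```

Emit:
{"fn": "jog_arm", "kwargs": {"moves": [{"jaw": 0.02, "travel": [0, 0, 0.001], "turn": 0}, {"jaw": 0.02, "travel": [0, 0, 0], "turn": 0}]}}

```text
clock: 31.32
tcp_pos: [0.4464, 0.3557, 0.0089]
orientation: [-0.0, 0.696, 0.718, -0.0]
force: [-3.4, -2.5, 5.1]
opening: 0.0329
grip_force: 41.0
```

Emit:
{"fn": "jog_arm", "kwargs": {"moves": [{"jaw": 0.035, "travel": [0, 0, 0], "turn": 0}, {"jaw": 0.042, "travel": [0, 0, 0], "turn": 0}, {"jaw": 0.05, "travel": [0, 0, 0], "turn": 0}, {"jaw": 0.05, "travel": [0, 0, 0], "turn": 0}, {"jaw": 0.05, "travel": [0, 0, -0.01], "turn": 0}, {"jaw": 0.05, "travel": [0, 0, -0.03], "turn": 0}, {"jaw": 0.05, "travel": [0, 0, -0.04], "turn": 0}, {"jaw": 0.05, "travel": [0, 0, -0.04], "turn": 0}, {"jaw": 0.05, "travel": [0, 0, -0.03], "turn": 0}, {"jaw": 0.05, "travel": [0, 0, -0.02], "turn": 0}]}}

```text
clock: 32.15
tcp_pos: [0.4479, 0.3565, 0.1838]
orientation: [0.001, 0.696, 0.718, 0.003]
force: [0.1, 1.0, 0.4]
opening: 0.0506
grip_force: 0.0
```

Emit:
{"fn": "jog_arm", "kwargs": {"moves": [{"jaw": 0.055, "travel": [-0.0321, 0.0101, 0], "turn": 0}, {"jaw": 0.055, "travel": [-0.0321, 0.0101, 0], "turn": 0}, {"jaw": 0.055, "travel": [-0.0321, 0.0101, 0], "turn": 0}, {"jaw": 0.055, "travel": [-0.0321, 0.0101, 0], "turn": 0}, {"jaw": 0.055, "travel": [-0.0321, 0.0101, 0], "turn": 0}, {"jaw": 0.055, "travel": [-0.0321, 0.0101, 0], "turn": 0}, {"jaw": 0.055, "travel": [-0.0321, 0.0101, 0], "turn": 0}, {"jaw": 0.055, "travel": [-0.0321, 0.0101, 0], "turn": 0}, {"jaw": 0.055, "travel": [-0.0321, 0.0101, 0], "turn": 0}, {"jaw": 0.055, "travel": [-0.0321, 0.0101, 0], "turn": 0}, {"jaw": 0.055, "travel": [-0.0321, 0.0101, 0], "turn": 3}, {"jaw": 0.055, "travel": [-0.0321, 0.0101, 0], "turn": 4.3}]}}

```text
clock: 33.15
tcp_pos: [0.5787, -0.0276, 0.1796]
orientation: [0.0, 0.741, 0.672, 0.0]
force: [0.8, -0.2, 0.1]
opening: 0.055
grip_force: 0.0
```

Emit:
{"fn": "jog_arm", "kwargs": {"moves": [{"jaw": 0.055, "travel": [0, 0, 0.015], "turn": 0}, {"jaw": 0.055, "travel": [0, 0, 0.015], "turn": 0}, {"jaw": 0.055, "travel": [0, 0, 0], "turn": 0}, {"jaw": 0.055, "travel": [0, 0, 0], "turn": 0}, {"jaw": 0.055, "travel": [0, 0, 0], "turn": 0}]}}

```text
clock: 33.57
tcp_pos: [0.5785, -0.0257, 0.1497]
orientation: [0.0, 0.74, 0.673, 0.0]
force: [0.5, 0.8, 0.4]
opening: 0.0551
grip_force: 0.0
```

```bash
cat > log.py <<'E'
from h import *
C=vision.calibration("wrist");im,d=vision.capture("wrist")
W=np.zeros(im.shape);v,u=np.nonzero(d>0);W[v,u]=world("wrist",d>0,d,C)*1000
for r in masks_of("wrist","logger1"):
    P=W[r['mask']&(d>0)];P=P[(P[:,2]>60)&(P[:,2]<80)]
    if len(P)>20:
        R=rect(P/1000);print('log',round(r['p'],2),R,totool([*R[0],48],R[2]if R[2]>45 else R[2]+90))
s=env.get_state();print(s['tcp_pos'],psi())
E
python3 log.py
```

```text
log 0.72 (array([581.4, -26. ]), array([26.8, 33.8]), 84.5) (array([-1.000e-01,  2.600e+00,  1.021e+02]), np.float64(0.1))
log 0.68 (array([578.6, -59. ]), array([26.4, 33.9]), 84.4) (array([-33.2,   2.9, 102.1]), np.float64(0.2))
[ 0.57882581 -0.02565071  0.15007209] 84.57209094500661
```

Emit:
{"fn": "jog_arm", "kwargs": {"moves": [{"jaw": 0.05, "travel": [0, 0.0026, 0.02], "turn": 0}, {"jaw": 0.05, "travel": [0, 0, 0.03], "turn": 0}, {"jaw": 0.05, "travel": [0, 0, 0.025], "turn": 0}, {"jaw": 0.05, "travel": [0, 0, 0.015], "turn": 0}, {"jaw": 0.05, "travel": [0, 0, 0.008], "turn": 0}, {"jaw": 0.05, "travel": [0, 0, 0.004], "turn": 0}, {"jaw": 0.05, "travel": [0, 0, 0], "turn": 0}, {"jaw": 0.04, "travel": [0, 0, 0], "turn": 0}, {"jaw": 0.02, "travel": [0, 0, 0], "turn": 0}, {"jaw": 0.02, "travel": [0, 0, 0], "turn": 0}, {"jaw": 0.02, "travel": [0, 0, 0], "turn": 0}, {"jaw": 0.02, "travel": [0, 0, 0], "turn": 0}]}}

```text
clock: 34.67
tcp_pos: [0.5821, -0.0265, 0.0484]
orientation: [0.001, 0.74, 0.672, 0.001]
force: [0.1, -0.3, 5.9]
opening: 0.0331
grip_force: 41.3
```

Emit:
{"fn": "jog_arm", "kwargs": {"moves": [{"jaw": 0.02, "travel": [0, 0, 0], "turn": 0}, {"jaw": 0.02, "travel": [0, 0, -0.01], "turn": 0}, {"jaw": 0.02, "travel": [0, 0, -0.025], "turn": 0}, {"jaw": 0.02, "travel": [0, 0, -0.035], "turn": 0}, {"jaw": 0.02, "travel": [0, 0, -0.03], "turn": 0}, {"jaw": 0.02, "travel": [0, 0, -0.01], "turn": 0}, {"jaw": 0.02, "travel": [0, 0, 0], "turn": 0}]}}

```text
clock: 35.25
tcp_pos: [0.583, -0.0268, 0.1609]
orientation: [0.003, 0.74, 0.673, 0.002]
force: [0.5, 0.3, -0.3]
opening: 0.033
grip_force: 40.5
```

Emit:
{"fn": "jog_arm", "kwargs": {"moves": [{"jaw": 0.02, "travel": [0.014, -0.0075, 0], "turn": 0}, {"jaw": 0.02, "travel": [0.025, -0.013, 0], "turn": 0}, {"jaw": 0.02, "travel": [0.032, -0.0166, 0], "turn": 0}, {"jaw": 0.02, "travel": [0.032, -0.0166, 0], "turn": 0}, {"jaw": 0.02, "travel": [0.032, -0.0166, 0], "turn": 0}, {"jaw": 0.02, "travel": [0.032, -0.0166, 0], "turn": 0}, {"jaw": 0.02, "travel": [0.032, -0.0166, 0], "turn": 0}, {"jaw": 0.02, "travel": [0.032, -0.0166, 0], "turn": 0}, {"jaw": 0.02, "travel": [0.032, -0.0166, 0], "turn": 0}, {"jaw": 0.02, "travel": [0.0311, -0.0162, 0], "turn": 0}, {"jaw": 0.02, "travel": [0.015, -0.008, 0], "turn": -3.2}, {"jaw": 0.02, "travel": [0.008, -0.004, 0], "turn": -4}]}}

```text
clock: 36.25
tcp_pos: [0.4425, 0.3072, 0.1541]
orientation: [-0.001, 0.694, 0.72, -0.002]
force: [0.4, 0.1, 0.0]
opening: 0.033
grip_force: 40.5
```

Emit:
{"fn": "jog_arm", "kwargs": {"moves": [{"jaw": 0.02, "travel": [0, 0, 0.02], "turn": 0}, {"jaw": 0.02, "travel": [0, 0, 0.035], "turn": 0}, {"jaw": 0.02, "travel": [0, 0, 0.035], "turn": 0}, {"jaw": 0.02, "travel": [0, 0, 0.03], "turn": 0}, {"jaw": 0.02, "travel": [0, 0, 0.015], "turn": 0}, {"jaw": 0.02, "travel": [0, 0, 0], "turn": 0}, {"jaw": 0.02, "travel": [0, 0, 0], "turn": 0}, {"jaw": 0.02, "travel": [0, 0, 0], "turn": 0}]}}

```text
clock: 36.92
tcp_pos: [0.4461, 0.3052, 0.0219]
orientation: [-0.0, 0.696, 0.718, -0.0]
force: [0.1, 0.2, 0.9]
opening: 0.0329
grip_force: 40.5
```

```bash
python3 - <<'E'
from h import *
s=env.get_state();print(totool([448.7,304.4,8.5],91.8),s['tcp_pos'],psi(),s['opening'])
E
```

```text
(array([-0.9,  2.5, 13.4]), np.float64(-0.1)) [0.44612644 0.30523892 0.02187479] 91.73515137168482 0.03294173633442063
```

Emit:
{"fn": "jog_arm", "kwargs": {"moves": [{"jaw": 0.02, "travel": [-0.0008, 0.0024, 0], "turn": 0}, {"jaw": 0.02, "travel": [0, 0, 0.006], "turn": 0}, {"jaw": 0.02, "travel": [0, 0, 0.005], "turn": 0}, {"jaw": 0.02, "travel": [0, 0, 0.002], "turn": 0}, {"jaw": 0.02, "travel": [0, 0, 0], "turn": 0}, {"jaw": 0.02, "travel": [0, 0, 0], "turn": 0}]}}

```text
clock: 37.42
tcp_pos: [0.4487, 0.3042, 0.0085]
orientation: [-0.0, 0.696, 0.718, -0.0]
force: [-0.4, -0.2, -0.2]
opening: 0.0332
grip_force: 40.5
```

Emit:
{"fn": "jog_arm", "kwargs": {"moves": [{"jaw": 0.02, "travel": [0, 0, 0.001], "turn": 0}, {"jaw": 0.035, "travel": [0, 0, 0], "turn": 0}, {"jaw": 0.042, "travel": [0, 0, 0], "turn": 0}, {"jaw": 0.05, "travel": [0, 0, 0], "turn": 0}, {"jaw": 0.05, "travel": [0, 0, 0], "turn": 0}, {"jaw": 0.05, "travel": [0, 0, -0.01], "turn": 0}, {"jaw": 0.05, "travel": [0, 0, -0.03], "turn": 0}, {"jaw": 0.05, "travel": [0, 0, -0.04], "turn": 0}, {"jaw": 0.05, "travel": [0, 0, -0.04], "turn": 0}, {"jaw": 0.05, "travel": [0, 0, -0.03], "turn": 0}, {"jaw": 0.05, "travel": [0, 0, -0.02], "turn": 0}]}}

```text
clock: 38.33
tcp_pos: [0.4503, 0.305, 0.1827]
orientation: [0.001, 0.696, 0.718, 0.003]
force: [0.6, 0.5, 0.5]
opening: 0.0502
grip_force: 0.0
```

Emit:
{"fn": "jog_arm", "kwargs": {"moves": [{"jaw": 0.055, "travel": [-0.0306, 0.0099, 0], "turn": 0}, {"jaw": 0.055, "travel": [-0.0306, 0.0099, 0], "turn": 0}, {"jaw": 0.055, "travel": [-0.0306, 0.0099, 0], "turn": 0}, {"jaw": 0.055, "travel": [-0.0306, 0.0099, 0], "turn": 0}, {"jaw": 0.055, "travel": [-0.0306, 0.0099, 0], "turn": 0}, {"jaw": 0.055, "travel": [-0.0306, 0.0099, 0], "turn": 0}, {"jaw": 0.055, "travel": [-0.0306, 0.0099, 0], "turn": 0}, {"jaw": 0.055, "travel": [-0.0306, 0.0099, 0], "turn": 0}, {"jaw": 0.055, "travel": [-0.0306, 0.0099, 0], "turn": 0}, {"jaw": 0.055, "travel": [-0.0306, 0.0099, 0], "turn": 0}, {"jaw": 0.055, "travel": [-0.0306, 0.0099, 0], "turn": 3}, {"jaw": 0.055, "travel": [-0.0306, 0.0099, 0], "turn": 4.3}]}}

```text
clock: 39.33
tcp_pos: [0.5775, -0.0613, 0.1787]
orientation: [0.0, 0.741, 0.671, 0.0]
force: [0.3, 1.0, -0.0]
opening: 0.0548
grip_force: 0.0
```

Emit:
{"fn": "jog_arm", "kwargs": {"moves": [{"jaw": 0.055, "travel": [0, 0, 0.015], "turn": 0}, {"jaw": 0.055, "travel": [0, 0, 0.015], "turn": 0}, {"jaw": 0.055, "travel": [0, 0, 0], "turn": 0}, {"jaw": 0.055, "travel": [0, 0, 0], "turn": 0}, {"jaw": 0.055, "travel": [0, 0, 0], "turn": 0}]}}

```text
clock: 39.75
tcp_pos: [0.5773, -0.0595, 0.1488]
orientation: [0.0, 0.741, 0.672, 0.0]
force: [-0.7, -0.1, 0.3]
opening: 0.0547
grip_force: 0.0
```

```bash
python3 log.py
```

```text
log 0.62 (array([578.7, -59.2]), array([26.3, 33.6]), 84.4) (array([  0.4,   1. , 101.1]), np.float64(0.1))
[ 0.5777008  -0.05947251  0.14911513] 84.46763849965964
```

Emit:
{"fn": "jog_arm", "kwargs": {"moves": [{"jaw": 0.05, "travel": [0, 0.001, 0.02], "turn": 0}, {"jaw": 0.05, "travel": [0, 0, 0.03], "turn": 0}, {"jaw": 0.05, "travel": [0, 0, 0.025], "turn": 0}, {"jaw": 0.05, "travel": [0, 0, 0.014], "turn": 0}, {"jaw": 0.05, "travel": [0, 0, 0.008], "turn": 0}, {"jaw": 0.05, "travel": [0, 0, 0.004], "turn": 0}, {"jaw": 0.05, "travel": [0, 0, 0], "turn": 0}, {"jaw": 0.04, "travel": [0, 0, 0], "turn": 0}, {"jaw": 0.02, "travel": [0, 0, 0], "turn": 0}, {"jaw": 0.02, "travel": [0, 0, 0], "turn": 0}, {"jaw": 0.02, "travel": [0, 0, 0], "turn": 0}, {"jaw": 0.02, "travel": [0, 0, 0], "turn": 0}]}}

```text
clock: 40.85
tcp_pos: [0.5793, -0.0602, 0.0484]
orientation: [0.001, 0.741, 0.672, 0.001]
force: [-0.2, 0.7, 6.5]
opening: 0.033
grip_force: 41.2
```

Emit:
{"fn": "jog_arm", "kwargs": {"moves": [{"jaw": 0.02, "travel": [0, 0, 0], "turn": 0}, {"jaw": 0.02, "travel": [0, 0, -0.01], "turn": 0}, {"jaw": 0.02, "travel": [0, 0, -0.025], "turn": 0}, {"jaw": 0.02, "travel": [0, 0, -0.035], "turn": 0}, {"jaw": 0.02, "travel": [0, 0, -0.03], "turn": 0}, {"jaw": 0.02, "travel": [0, 0, -0.01], "turn": 0}, {"jaw": 0.02, "travel": [0, 0, 0], "turn": 0}]}}

```text
clock: 41.43
tcp_pos: [0.5803, -0.0605, 0.161]
orientation: [0.003, 0.741, 0.672, 0.002]
force: [1.1, -0.5, -0.5]
opening: 0.033
grip_force: 40.5
```

Emit:
{"fn": "jog_arm", "kwargs": {"moves": [{"jaw": 0.02, "travel": [0.0135, -0.007, 0], "turn": 0}, {"jaw": 0.02, "travel": [0.0235, -0.0125, 0], "turn": 0}, {"jaw": 0.02, "travel": [0.03, -0.0161, 0], "turn": 0}, {"jaw": 0.02, "travel": [0.03, -0.0161, 0], "turn": 0}, {"jaw": 0.02, "travel": [0.03, -0.0161, 0], "turn": 0}, {"jaw": 0.02, "travel": [0.03, -0.0161, 0], "turn": 0}, {"jaw": 0.02, "travel": [0.03, -0.0161, 0], "turn": 0}, {"jaw": 0.02, "travel": [0.03, -0.0161, 0], "turn": 0}, {"jaw": 0.02, "travel": [0.03, -0.0161, 0], "turn": 0}, {"jaw": 0.02, "travel": [0.0295, -0.0157, 0], "turn": 0}, {"jaw": 0.02, "travel": [0.0145, -0.008, 0], "turn": -3.3}, {"jaw": 0.02, "travel": [0.0077, -0.004, 0], "turn": -4}]}}

```text
clock: 42.43
tcp_pos: [0.4436, 0.255, 0.1541]
orientation: [-0.002, 0.694, 0.72, -0.002]
force: [0.1, 0.2, -0.4]
opening: 0.0331
grip_force: 40.4
```

Emit:
{"fn": "jog_arm", "kwargs": {"moves": [{"jaw": 0.02, "travel": [0, 0, 0.02], "turn": 0}, {"jaw": 0.02, "travel": [0, 0, 0.035], "turn": 0}, {"jaw": 0.02, "travel": [0, 0, 0.035], "turn": 0}, {"jaw": 0.02, "travel": [0, 0, 0.03], "turn": 0}, {"jaw": 0.02, "travel": [0, 0, 0.015], "turn": 0}, {"jaw": 0.02, "travel": [0, 0, 0], "turn": 0}, {"jaw": 0.02, "travel": [0, 0, 0], "turn": 0}, {"jaw": 0.02, "travel": [0, 0, 0], "turn": 0}]}}

```text
clock: 43.1
tcp_pos: [0.4471, 0.253, 0.0218]
orientation: [-0.0, 0.696, 0.718, -0.0]
force: [-0.2, -0.1, -1.0]
opening: 0.0329
grip_force: 40.4
```

```bash
python3 - <<'E'
from h import *
s=env.get_state();print(totool([450.3,252.4,8.5],91.8),s['tcp_pos'],psi(),s['opening'])
E
```

```text
(array([-0.7,  3.2, 13.3]), np.float64(-0.1)) [0.44712067 0.25301242 0.02184514] 91.73329530653494 0.0329280048825199
```

Emit:
{"fn": "jog_arm", "kwargs": {"moves": [{"jaw": 0.02, "travel": [-0.0007, 0.0031, 0], "turn": 0}, {"jaw": 0.02, "travel": [0, 0, 0.006], "turn": 0}, {"jaw": 0.02, "travel": [0, 0, 0.005], "turn": 0}, {"jaw": 0.02, "travel": [0, 0, 0.002], "turn": 0}, {"jaw": 0.02, "travel": [0, 0, 0], "turn": 0}, {"jaw": 0.02, "travel": [0, 0, 0.001], "turn": 0}, {"jaw": 0.02, "travel": [0, 0, 0], "turn": 0}]}}

```text
clock: 43.68
tcp_pos: [0.4505, 0.2522, 0.0076]
orientation: [-0.0, 0.696, 0.718, -0.0]
force: [-0.3, 0.1, -0.5]
opening: 0.0331
grip_force: 40.4
```

Emit:
{"fn": "jog_arm", "kwargs": {"moves": [{"jaw": 0.035, "travel": [0, 0, 0], "turn": 0}, {"jaw": 0.042, "travel": [0, 0, 0], "turn": 0}, {"jaw": 0.05, "travel": [0, 0, 0], "turn": 0}, {"jaw": 0.05, "travel": [0, 0, 0], "turn": 0}, {"jaw": 0.05, "travel": [0, 0, -0.01], "turn": 0}, {"jaw": 0.05, "travel": [0, 0, -0.03], "turn": 0}, {"jaw": 0.05, "travel": [0, 0, -0.04], "turn": 0}, {"jaw": 0.05, "travel": [0, 0, -0.04], "turn": 0}, {"jaw": 0.05, "travel": [0, 0, -0.04], "turn": 0}, {"jaw": 0.05, "travel": [0, 0, -0.04], "turn": 0}, {"jaw": 0.05, "travel": [0, 0, 0], "turn": 0}, {"jaw": 0.05, "travel": [0, 0, 0], "turn": 0}]}}

```text
clock: 44.68
tcp_pos: [0.4525, 0.2528, 0.2117]
orientation: [0.002, 0.696, 0.718, 0.003]
force: [0.5, -0.2, -0.4]
opening: 0.0501
grip_force: 0.0
```

```bash
python3 - <<'E'
from h import *
C=vision.calibration("wrist");im,d=vision.capture("wrist")
w=im.copy()
W=np.zeros(im.shape);v,u=np.nonzero(d>0);W[v,u]=world("wrist",d>0,d,C)*1000
T=(W[...,2]>18)&(W[...,2]<32)&(abs(W[...,0]-489)<95)&(abs(W[...,1]-305)<85)
n,l,st,_=cv2.connectedComponentsWithStats(T.astype(np.uint8))
for i in range(1,n):
    if st[i,4]>150: print('blob',rect(W[l==i]/1000),np.median(W[l==i][:,2]))
im,d=vision.capture("top");W=np.zeros(im.shape);v,u=np.nonzero(d>0);W[v,u]=world("top",d>0,d)*1000
I=im.astype(int)
L=big((W[...,2]>12)&(W[...,2]<35)&(I.min(2)>110)&(I[...,0]-I[...,2]>3)&(abs(W[...,0]-480)<100)&(W[...,1]<-195)&(W[...,1]>-440));P=W[L];A=np.c_[P[:,:2]-[480,-317],np.ones(len(P))];print('lid plane',np.linalg.lstsq(A,P[:,2],rcond=None)[0],rect(P/1000))
for r in masks_of("top","opener")[:2]:P=W[r['mask']&(d>0)];print('op',r['p'],rect(P/1000),np.median(P[:,2]))
save(np.hstack([cv2.resize(w,(400,300)),cv2.resize(im[150:240,310:430],(400,300))]),"f12")
E
```

```text
blob (array([446.2, 355.8]), array([33.9, 26.1]), 1.8) 24.547440153144528
blob (array([448.5, 305.2]), array([33.5, 25.4]), 1.8) 24.52334363556438
blob (array([450.4, 253.4]), array([33.8, 25.4]), 2.1) 24.538221865258336
lid plane [-1.17184817e-05  1.91805834e-03  2.11680921e+01] (array([ 478.2, -319.1]), array([103. , 188.3]), 7.7)
op 0.64 (array([ 492.6, -185.1]), array([136.5,  22.8]), 8.4) 15.464291909592864
```

View pics/f12.png

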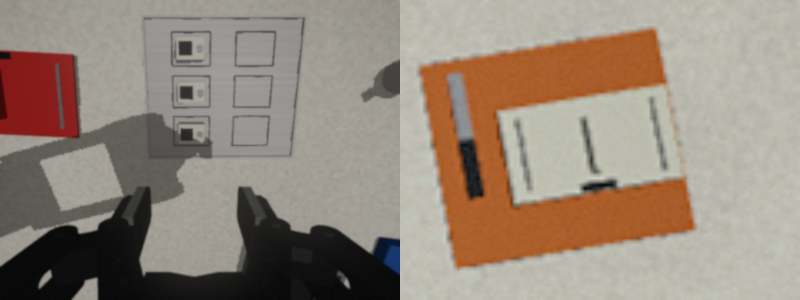

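The three loggers sit squarely in places 1 to 3. The lid lies flat on the mat. The opener has been nudged about 3 cm but still lies flat, fully on the mat beside the lid.

```bash
python3 -c "
from cell import order
print(order.hand_in())"
```

```text
the job is handed in; nothing more can be done
None
```

The job is done and handed in: I levered the lid ajar with the opener, then laid lid and opener flat on the mat and set all three loggers found in the case display up in places 1, 2 and 3 of the tray.

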